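# Slide the boil-out pan to the small ring and hold its lid at the balance point

### The job

The flask has boiled long enough: with the lid shut, slide the pan sideways along the two-ring hotplate from the large ring to the middle of the small ring, without lifting it. Then swing its hinged lid up, never letting it drop shut or go over backwards, and stop where it balances over its hinge, just short of upright. Finish while still holding the lid there, with the pan flat and still central on the small ring, so that I can take the flask out; leave everything else on the bench where it is.

Things in the scene. Friction and masses are not known exactly. Their poses are not given: they have to be found in the camera images.
- hotplate: Fixed two-ring electric hotplate: steel casing, flat black glass top, 300 (x) x 470 (y) x 60 mm high; two knobs on its front (-x) face. The top is smooth and flush from edge to edge, 60 mm above the bench. Origin at bench level; the ring centres lie on its y axis, 115 mm either side of its origin (230 mm apart). Its position and yaw vary.
- ring_large: The large ring printed on the hotplate: two concentric pale circles of 150 and 192 mm diameter (no height); the pan starts on it. Origin at its centre, on the glass top (60 mm above the bench). It may be the left or the right one.
- ring_small: The small ring printed on the hotplate: a single pale circle of 112 mm diameter (no height), empty at the start; where the pan must go. Origin at its centre, on the glass top. It may be the left or the right one.
- pan: Rectangular stainless pan standing loose on the hotplate, 150 (x) x 130 (y) x 72 mm high, walls 4 mm; stick handle at its front (-x, towards the robot), lid hinged along its back (+x) edge. With lid 0.65 to 0.95 kg, plus a loose 0.25 kg flask (52 mm high) inside. Origin at the centre of its underside, z up, 60 mm above the bench when on the hotplate.
- pan_base (a point): Centre of the pan's underside (same as the pan's origin).
- pan_handle (a point): A good grip point on the pan's black stick handle, 132 mm in front of the pan's centre and 50 mm above its underside. The handle is a bar 20 mm wide (y) and 18 mm high that runs level along the pan's x from 88 to 176 mm in front of the centre.
- lid (a joint): Angle of the lid on its hinge (rad): 0 shut, grows as it opens up and backwards (turning about the pan's +y axis); 1.57 plumb, stop at 2.05. The hinge is almost free, no stay or spring. The lid's centre of mass is over the hinge at 1.51, where it balances: below that it falls shut, beyond that it falls over backwards.
- lid_handle (a point): Middle of the lid handle's grip bar: black, 12 mm in diameter, parallel to the hinge, 50 mm long, free between two posts (66 mm over all). Shut, it lies 51.5 mm in front of the pan's centre, 112 mm above the pan's underside, its axis 36 mm above the lid. It is 130 mm along the lid from the hinge and 38 mm above the hinge's level; it swings on a circle of 135.4 mm radius about the hinge.
- lid_hinge (a point): Middle of the lid's hinge axis, 78.5 mm behind the pan's centre and 74 mm above its underside; the axis runs along the pan's y. The lid is a stainless sheet 160 (from hinge to front edge) x 138 mm, 0.21 kg; shut, its top face is 76 mm above the pan's underside, and it overhangs the pan by 4 mm at front and sides.
- articulator: Bystander: white and black dental articulator with two plaster casts, about 120 x 98 x 125 mm. Origin under its middle.
- spray_can: Bystander: white and silver spray can, 53 mm diameter, 162 mm tall. Origin under its middle.
- dropper_bottle: Bystander: small clear bottle, 34 mm diameter, 85 mm tall. Origin under its middle.
- study_cast: Bystander: pale green dental cast, about 60 x 62 x 33 mm, standing on the bench beside the hotplate's left end. Origin under its middle.
- wax_knife: Bystander: wax knife with a wooden handle, 170 mm long, 12 mm high, lying on the bench beside the hotplate's right end. Origin under its middle, its blade towards +x of its own frame.
- mixing_bowl: Bystander: green rubber mixing bowl, 116 mm diameter, 62 mm high. Origin under its middle.
- spare_flask: Bystander: closed aluminium denture flask, 90 x 84 x 55 mm. Origin under its middle.
- wax_cup: Bystander: small steel cup, 40 mm diameter, 34 mm high, standing on the hotplate's back edge midway between the rings, about 120 mm behind the line of the ring centres. Origin under its middle.

How it is judged:
By the outcome, as a careful person would: the job done as asked, in the order asked, and still so for the second after the job is handed in, while the arm keeps its last pose, push and grip.
It also fails if it takes over 61 s, if anything falls off the work surface, if the arm or the gripper's body presses on something with over 40 N, if the wrist force passes 120 N, or if a joint passes its speed limit or range.

### The arm

A 7-joint arm with a two-finger parallel gripper is mounted at the origin on the work surface. World frame = base frame: x ahead of the robot, y to its left, z up, the work surface at z = 0. Lengths are in m, angles in rad, forces in N, time in s.
With the tool pointing down it reaches from about 0.4 to 0.85 m from the base axis. Payload 10.4 kg.
Tool frame: the origin (TCP) lies midway between the tips of the shut fingers; the grasp point (between the pads) lies 19 mm behind it; z points along the fingers, y is the direction in which the jaws open and shut (so a half turn about z gives the same grasp; the last joint's range is limited). The gripper opens to 85 mm and grips with 20 to 120 N. Pads are 22 mm wide; open, the fingers measure 114 mm over their backs; the gripper's body (76 mm by 85 mm) begins 54 mm behind the grasp point. The pads swing forward as they close: fully open they stand 13 mm farther back than shut.
Start: joints at [-0.023, 0.332, -0.065, 1.46, 0.022, 1.35, -0.088], TCP at [0.625, 0, 0.231] pointing down, gripper open.
Joint ranges: [-2.6, 2.6], [-0.5, 2.12], [-1.47, 1.34], [0.16, 2.42], [-1.27, 4.41], [0.06, 2.06], [-2.6, 2.6]. Speed limits (rad/s): [2.22, 2.22, 2.79, 2.79, 3.14, 3.14, 3.14].

### API

Orientations are given as a unit quaternion [x, y, z, w].
In Python, from workcell import get_obs, camera, calibration, hand_in gives the robot as it stands.
- The arm moves only by the shell command python3 -m handwheel 'ROWS' [FORCE]. ROWS is JSON, a list of rows, each an object with "jaw": the finger opening in mm, from 0 to 85.4; "delta_pos": the shift along the tool's x, y, z scaled (see below), a list of three; "turn": the turn about the tool's z scaled (see below). In form: [{"jaw": jaw, "delta_pos": [tx, ty, tz], "turn": turn}, ...]. A call has 1 to 10 rows; each row is the pose to reach, as a shift and turn from the pose commanded when the call began, along the tool's axes at that moment, turning the shorter way round; what a row does not reach only later rows make up. The controller multiplies each number of a shift by 1 m and each number of a turn by pi rad. A row lasts 1/12 s, in which the tool goes at most 41.7 mm and 7.16 degrees, less where a joint would pass 70% of its speed; a pose out of reach is approached as far as the arm can. A call with a number of a shift or a turn outside -1 to 1 is refused whole. A call with a gripper value outside its range is refused whole. The fingers move at their own pace and stop on an object; FORCE is the grip in N (left out, the last holds). Time passes only in rows, so rows that repeat a pose let the fingers close. It gives the time, the measured TCP pose, the force and the opening at its end, in the units of the state.
- get_obs(): the state, without advancing time (a new reading comes with each control period).
- camera(name): name is "scene" or "side" or "wrist"; returns the picture (480x640x3 uint8, red, green, blue); there is no depth.
- calibration(name): a dict with "mtx" (3x3 intrinsics, pixels), "rvec" (rotation vector, rad) and "tvec" (3), from world to camera coordinates, as OpenCV has them. Camera axes: x right, y down, z forward; pixel columns grow to the right and rows downward; lengths in m; the calibration is good to about 2 mm. A picture is of the moment at which its call begins: read the wrist's pose just before it. calibration takes no time and is no camera call; for the wrist camera it gives the pose at the moment of the call.
- hand_in(): hands the job in, once; it reports no verdict.
The state is a dict: "clock": time; "joint_pos": joint angles; "joint_velocities": joint speeds; "tau": joint torques, N m; "position": TCP position; "ee_rot": TCP orientation; "ft_force": force on the tool from outside, world axes, zero at the start; "torque": the same for the moment, N m; "grip_width": opening from 0.0 (shut) to 1.0 (fully open).
Only numpy, scipy, OpenCV 4.12 (cv2) and the standard library are available. Lean on these libraries where they do the work, as an engineer would, in place of code of your own. Each camera call takes 0.05 s, during which the arm holds its last target.

## Working session

There is one attempt and no reset: what is moved stays moved. The work goes in short steps, Python scripts to look and compute and a shell command to move; the robot and the scene stay as the last step left them, time stands still between calls to the robot, and variables do not carry over. Pictures are saved under pics/ and viewed, and the job is handed in when it is done.

```bash
ls; mkdir -p pics
python3 - <<'E'
from workcell import *
import cv2
o=get_obs();print(o)
for n in("scene","side","wrist"):
    c=calibration(n);print(n,c)
    cv2.imwrite(f"pics/{n}0.png",camera(n)[:,:,::-1])
E
```

```text
pics
{'clock': 0.0, 'joint_pos': array([-0.02262062,  0.3328889 , -0.06469424,  1.46096843,  0.02161531,
        1.34988813, -0.08850827]), 'joint_velocities': array([-5.11843050e-04,  3.57310182e-04,  5.44763300e-04,  3.63481266e-04,
        7.72922772e-05, -2.11564972e-04, -9.82413982e-04]), 'tau': array([ 4.98105128e-04, -6.25449800e+01,  4.97091911e-02, -3.91610491e+01,
        1.63588714e-02,  9.83294769e-03, -6.01235030e-06]), 'position': array([ 6.24615961e-01, -1.57289747e-06,  2.30492341e-01]), 'ee_rot': array([ 7.07095341e-01,  7.07117846e-01, -5.44124210e-04, -4.84248602e-04]), 'ft_force': array([ 1.17054526,  0.43605008, -0.0394519 ]), 'torque': array([ 0.05026319, -0.05991895,  0.04696942]), 'grip_width': 0.9990151880723003}
scene {'mtx': array([[587.23849273,   0.        , 319.446974  ],
       [  0.        , 587.23849273, 243.39211484],
       [  0.        ,   0.        ,   1.        ]]), 'rvec': array([ 2.15799259,  1.38666658, -0.46967416]), 'tvec': array([-0.23278545, -0.3379819 ,  1.9886667 ])}
side {'mtx': array([[528.40682756,   0.        , 326.48908844],
       [  0.        , 528.40682756, 232.19631879],
       [  0.        ,   0.        ,   1.        ]]), 'rvec': array([ 0.20813668, -2.8072309 ,  1.30326563]), 'tvec': array([0.55405861, 0.15305618, 1.34492748])}
wrist {'mtx': array([[396.66659182,   0.        , 323.85832886],
       [  0.        , 396.66659182, 247.61145686],
       [  0.        ,   0.        ,   1.        ]]), 'rvec': array([-2.87218554e+00,  1.93695597e-03,  1.12468540e-04]), 'tvec': array([-0.62426862, -0.03337469,  0.3778572 ])}
```

View pics/scene0.png

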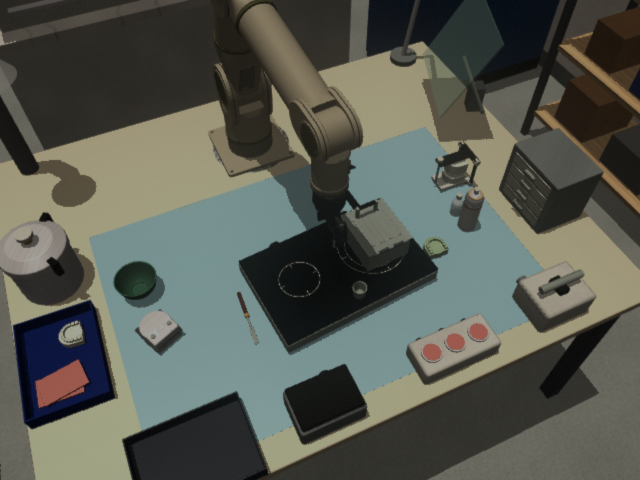

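View pics/side0.png

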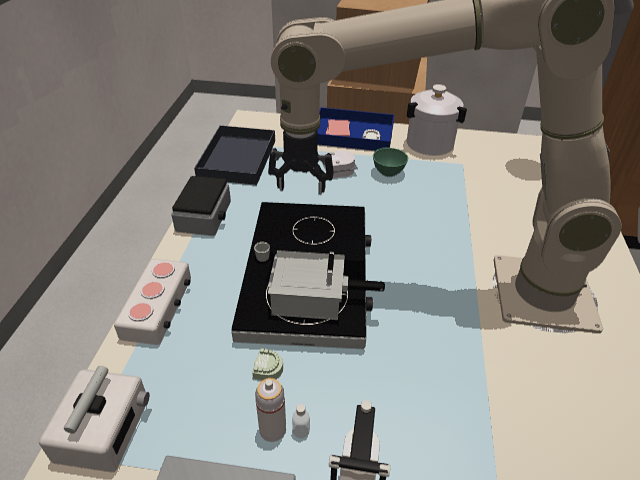

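View pics/wrist0.png

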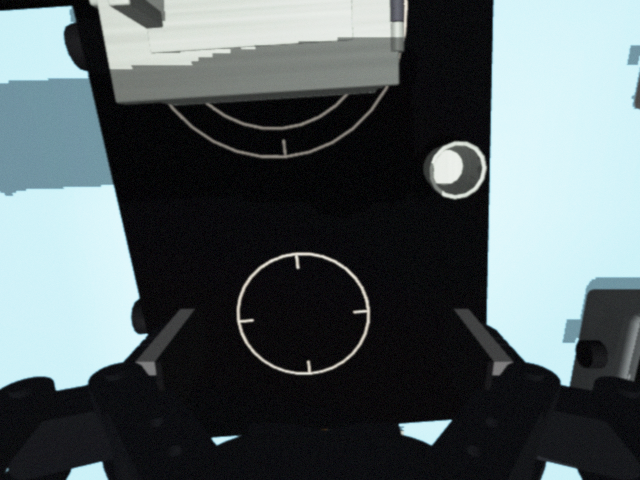

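```bash
cat > h.py <<'E'
import numpy as np, cv2
from workcell import *
def cam(c):
    R=cv2.Rodrigues(np.array(c["rvec"],float))[0]; t=np.array(c["tvec"],float).ravel()
    return np.array(c["mtx"],float),R,t
def ray(c,uv,z):
    K,R,t=cam(c); uv=np.atleast_2d(np.array(uv,float))
    d=np.c_[uv,np.ones(len(uv))]@np.linalg.inv(K).T@R
    C=-R.T@t
    s=(z-C[2])/d[:,2]
    return C+d*s[:,None]
def proj(c,P):
    K,R,t=cam(c); p=(np.atleast_2d(P)@R.T+t)@K.T
    return p[:,:2]/p[:,2:]
def tri(c1,p1,c2,p2):
    A=[];
    Ps=[]
    for c in(c1,c2):
        K,R,t=cam(c); Ps.append(K@np.c_[R,t])
    X=cv2.triangulatePoints(Ps[0],Ps[1],np.array(p1,float).reshape(2,1),np.array(p2,float).reshape(2,1))
    return (X[:3]/X[3]).ravel()
E
python3 - <<'E'
from h import *
c=calibration("wrist"); K,R,t=cam(c); print("cam C",-R.T@t, R)
im=cv2.imread("pics/wrist0.png"); g=cv2.cvtColor(im,6)
m=(g>110).astype(np.uint8); 
mm=np.zeros_like(m); mm[240:385,225:380]=m[240:385,225:380]
ys,xs=np.nonzero(mm); pts=ray(c,np.c_[xs,ys],0.06)[:,:2]
(e,ax,an)=cv2.fitEllipse(cv2.convexHull(pts.astype(np.float32)*1000));print("small",e,ax)
mm=np.zeros_like(m); mm[104:165,165:390]=m[104:165,165:390]
ys,xs=np.nonzero(mm)
p=ray(c,np.c_[xs,ys],0.06)[:,:2]
print(len(p))
# ticks of small ring: endpoints
for uv in[(297,262),(309,367),(247,320),(361,311)]: print(ray(c,uv,0.06))
# large ring circle fit at r=.096
from scipy.optimize import least_squares
c0=np.array([e[0]/1000,e[1]/1000+.23])
r=np.hypot(*(p-c0).T);print(np.histogram(r,20))
for _ in range(5):
    r=np.hypot(*(p-c0).T); s=p[abs(r-.096)<.006]
    q=least_squares(lambda v:np.hypot(*(s-v).T)-.0955,c0);c0=q.x
print("large",c0,np.std(q.fun),len(s))
d=c0*1000-np.array(e);print("sep",np.hypot(*d),"yaw",np.degrees(np.arctan2(-d[0],d[1])))
E
```

```text
cam C [0.62434924 0.06756776 0.37328704] [[ 9.99999057e-01 -1.33755863e-03  3.09790136e-04]
 [-1.37176585e-03 -9.63931355e-01  2.66147441e-01]
 [-5.73713815e-05 -2.66147615e-01 -9.63932282e-01]]
small (606.2575073242188, -79.8182144165039) (114.39454650878906, 114.58241271972656)
665
[[ 0.60208554 -0.03125493  0.06      ]]
[[ 0.61090515 -0.12959133  0.06      ]]
[[ 0.55793291 -0.08362986  0.06      ]]
[[ 0.65609298 -0.0753477   0.06      ]]
(array([26, 22, 21, 24, 20, 19, 30, 55, 56, 60, 45, 28, 36, 36, 29, 26, 31,
       30, 35, 36]), array([0.06422409, 0.06666943, 0.06911477, 0.07156012, 0.07400546,
       0.0764508 , 0.07889615, 0.08134149, 0.08378683, 0.08623217,
       0.08867752, 0.09112286, 0.0935682 , 0.09601354, 0.09845889,
       0.10090423, 0.10334957, 0.10579492, 0.10824026, 0.1106856 ,
       0.11313094]))
large [0.58604239 0.14960558] 0.0006669777053524058 407
sep 230.31267569701996 yaw 5.035473720570801
```

```bash
python3 -m handwheel '[{"jaw":85,"delta_pos":[0.03,-0.01,-0.02],"turn":0},{"jaw":85,"delta_pos":[0.06,-0.02,-0.04],"turn":0},{"jaw":85,"delta_pos":[0.09,-0.03,-0.06],"turn":0},{"jaw":85,"delta_pos":[0.12,-0.04,-0.07],"turn":0},{"jaw":85,"delta_pos":[0.12,-0.04,-0.07],"turn":0},{"jaw":85,"delta_pos":[0.12,-0.04,-0.07],"turn":0},{"jaw":85,"delta_pos":[0.12,-0.04,-0.07],"turn":0}]'
python3 - <<'E'
from h import *
import pickle
c=calibration("wrist");im=camera("wrist")[:,:,::-1];cv2.imwrite("pics/wrist1.png",im)
pickle.dump(c,open("w1.pkl","wb"));print(get_obs()["joint_velocities"].round(4))
E
```

```text
clock: 0.73
position: [0.585, 0.1193, 0.3008]
ee_rot: [0.707, 0.707, -0.0, 0.0]
ft_force: [0.0, -0.7, -0.4]
grip_width: 0.995
[ 0.0097  0.0038  0.0046 -0.002  -0.0028 -0.0008 -0.0005]
```

View pics/wrist1.png

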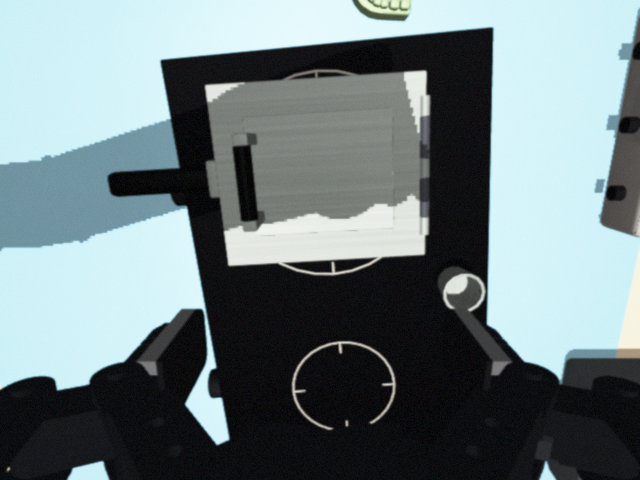

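Run:
```python
from h import *
import pickle
c=pickle.load(open("w1.pkl","rb"));im=cv2.imread("pics/wrist1.png");g=cv2.cvtColor(im,6)
def lines(mask,z,name,n=4):
    cs,_=cv2.findContours(mask,0,2);k=max(cs,key=cv2.contourArea)
    return k
# lid mask: grey/white
hsv=cv2.cvtColor(im,40)
m=((g>75)&(hsv[...,1]<40)).astype(np.uint8); m[:60]=0;m[300:]=0;m[:,:195]=0;m[:,440:]=0
m=cv2.morphologyEx(m,cv2.MORPH_OPEN,np.ones((13,13)))
k=lines(m,0,0); print(cv2.contourArea(k)); cv2.imwrite("pics/lm.png",m*255)
a=cv2.approxPolyDP(cv2.convexHull(k),8,True)[:,0];print(a.tolist())
print(ray(c,a,.136).round(4).tolist())
# lid handle
m=(g<45).astype(np.uint8); 
mm=np.zeros_like(m); mm[145:223,228:262]=m[145:223,228:262]
ys,xs=np.nonzero(mm);P=ray(c,np.c_[xs,ys],.172)[:,:2]*1000
r=cv2.minAreaRect(P.astype(np.float32));print("lidhandle",r,len(P),P.mean(0))
vx=cv2.fitLine(P.astype(np.float32),2,0,.01,.01).ravel();print(vx,np.degrees(np.arctan2(-vx[0],vx[1])))
# pan handle dark over cyan / plate
m=(g<45).astype(np.uint8);mm=np.zeros_like(m); mm[165:200,105:176]=m[165:200,105:176]
ys,xs=np.nonzero(mm);P=ray(c,np.c_[xs,ys],.119)[:,:2]*1000
print("panh x range",P.min(0),P.max(0))
for u in range(112,176,8):
    v=ys[xs==u]; 
    if len(v): print(u,v.min(),v.max(),ray(c,[[u,v.min()],[u,v.max()+1]],.119).round(4)[:,:2].tolist())
# small ring check
m=(g>110).astype(np.uint8);mm=np.zeros_like(m);mm[335:425,285:400]=m[335:425,285:400]
ys,xs=np.nonzero(mm);P=ray(c,np.c_[xs,ys],.06)[:,:2]*1000
print("small",cv2.fitEllipse(cv2.convexHull(P.astype(np.float32))))
```

```text
38573.5
[[426, 71], [424, 254], [228, 265], [207, 176], [206, 84]]
[[0.658, 0.233, 0.136], [0.6656, 0.0964, 0.136], [0.5067, 0.0874, 0.136], [0.4953, 0.159, 0.136], [0.4999, 0.2246, 0.136]]
lidhandle ((531.3864135742188, 157.056396484375), (11.648792266845703, 50.36781311035156), 3.7525408267974854) 1244 [531.34488295 157.46222282]
[ 5.8763564e-02 -9.9827194e-01  5.3134491e+02  1.5746222e+02] -176.63115
panh x range [410.10572944 138.83038124] [465.11908218 163.04250389]
112 174 193 [[0.4139, 0.1592], [0.4116, 0.143]]
120 172 195 [[0.4206, 0.1607], [0.4179, 0.1414]]
128 172 194 [[0.427, 0.1607], [0.4246, 0.1422]]
136 171 194 [[0.4336, 0.1615], [0.4311, 0.1422]]
144 171 194 [[0.44, 0.1615], [0.4376, 0.1422]]
152 170 193 [[0.4465, 0.1623], [0.4443, 0.143]]
160 170 192 [[0.453, 0.1623], [0.4509, 0.1438]]
168 169 192 [[0.4595, 0.163], [0.4574, 0.1438]]
small ((606.0549926757812, -79.33319091796875), (112.17828369140625, 115.4551010131836), 90.83152770996094)
```

```bash
python3 -c "
import cv2
im=cv2.imread('pics/wrist1.png');cv2.imwrite('pics/w1z.png',cv2.resize(im[60:280,100:440],None,fx=2.2,fy=2.2,interpolation=2))"
```

```text
(no output)
```

View pics/w1z.png

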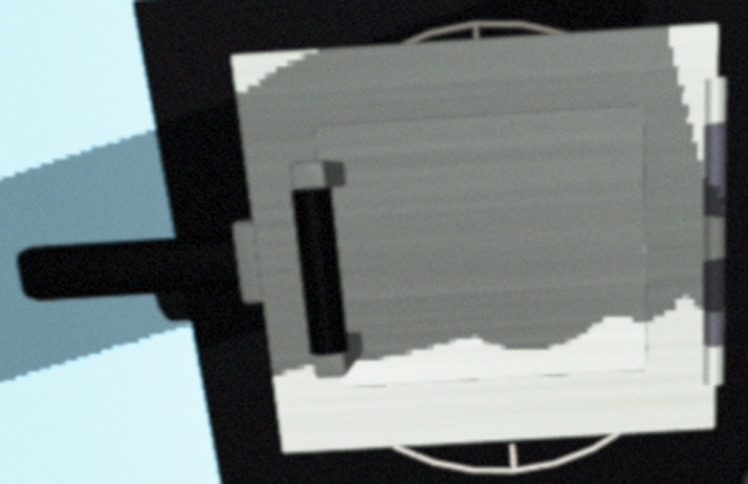

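```bash
python3 -m handwheel '[{"jaw":85,"delta_pos":[0.008,-0.03,0],"turn":-0.036},{"jaw":85,"delta_pos":[0.016,-0.06,0],"turn":-0.072},{"jaw":85,"delta_pos":[0.024,-0.09,0],"turn":-0.108},{"jaw":85,"delta_pos":[0.032,-0.12,0],"turn":-0.144},{"jaw":85,"delta_pos":[0.0335,-0.136,0],"turn":-0.18},{"jaw":85,"delta_pos":[0.0335,-0.136,0],"turn":-0.216},{"jaw":85,"delta_pos":[0.0335,-0.136,0],"turn":-0.252},{"jaw":85,"delta_pos":[0.0335,-0.136,0],"turn":-0.288},{"jaw":85,"delta_pos":[0.0335,-0.136,0],"turn":-0.324},{"jaw":85,"delta_pos":[0.0335,-0.136,0],"turn":-0.36}]' && python3 -m handwheel '[{"jaw":85,"delta_pos":[0,0,0],"turn":-0.036},{"jaw":85,"delta_pos":[0,0,0],"turn":-0.072},{"jaw":85,"delta_pos":[0,0,0],"turn":-0.108},{"jaw":85,"delta_pos":[0,0,0],"turn":-0.144},{"jaw":85,"delta_pos":[0,0,0],"turn":-0.158},{"jaw":85,"delta_pos":[0,0,0],"turn":-0.158},{"jaw":85,"delta_pos":[0,0,0],"turn":-0.158},{"jaw":85,"delta_pos":[0,0,0],"turn":-0.158}]'
python3 - <<'E'
from h import *
from scipy.spatial.transform import Rotation as Ro
o=get_obs();print(o["position"],o["joint_pos"].round(3));print(Ro.from_quat(o["ee_rot"]).as_matrix().round(4))
im=camera("wrist")[:,:,::-1];cv2.imwrite("pics/wrist2.png",im)
E
```

```text
clock: 1.62
position: [0.4493, 0.152, 0.3007]
ee_rot: [0.217, 0.976, -0.0, -0.0]
ft_force: [0.1, -1.6, -0.7]
grip_width: 0.994
clock: 2.28
position: [0.4492, 0.1529, 0.301]
ee_rot: [-0.027, 1.0, -0.0, -0.0]
ft_force: [0.0, -0.4, -0.5]
grip_width: 0.996
[0.44916136 0.15285191 0.30103477] [-0.201 -0.02  -0.219  1.718 -0.004  1.443  1.205]
[[-9.986e-01 -5.340e-02 -4.000e-04]
 [-5.340e-02  9.986e-01 -2.000e-04]
 [ 4.000e-04 -2.000e-04 -1.000e+00]]
```

View pics/wrist2.png

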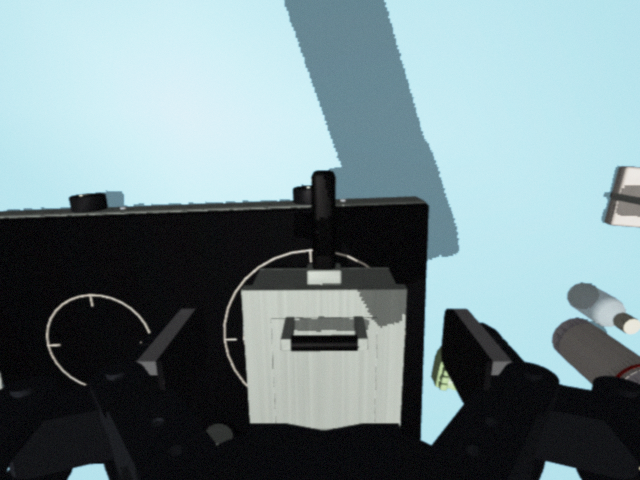

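```bash
python3 -m handwheel '[{"jaw":85,"delta_pos":[0,0,0.03],"turn":0},{"jaw":85,"delta_pos":[0,0,0.06],"turn":0},{"jaw":85,"delta_pos":[0,0,0.09],"turn":0},{"jaw":85,"delta_pos":[0,0,0.12],"turn":0},{"jaw":85,"delta_pos":[0,0,0.15],"turn":0},{"jaw":85,"delta_pos":[0,0,0.18],"turn":0},{"jaw":85,"delta_pos":[0,0,0.2],"turn":0},{"jaw":85,"delta_pos":[0,0,0.212],"turn":0},{"jaw":85,"delta_pos":[0,0,0.212],"turn":0},{"jaw":85,"delta_pos":[0,0,0.212],"turn":0}]' && python3 -m handwheel '[{"jaw":40,"delta_pos":[0,0,0],"turn":0},{"jaw":26,"delta_pos":[0,0,0],"turn":0},{"jaw":26,"delta_pos":[0,0,0],"turn":0},{"jaw":26,"delta_pos":[0,0,0],"turn":0},{"jaw":22,"delta_pos":[0,0,0],"turn":0},{"jaw":22,"delta_pos":[0,0,0],"turn":0},{"jaw":10,"delta_pos":[0,0,0],"turn":0},{"jaw":10,"delta_pos":[0,0,0],"turn":0}]' 60
python3 - <<'E'
from h import *
o=get_obs();print(o["position"],o["ft_force"],o["torque"])
cv2.imwrite("pics/wrist3.png",camera("wrist")[:,:,::-1]);cv2.imwrite("pics/side3.png",camera("side")[:,:,::-1])
E
```

```text
clock: 3.17
position: [0.4488, 0.1534, 0.0892]
ee_rot: [-0.028, 1.0, -0.0, -0.001]
ft_force: [-0.2, -0.6, -0.1]
grip_width: 0.994
clock: 3.83
position: [0.4492, 0.1534, 0.0897]
ee_rot: [-0.028, 1.0, -0.0, 0.0]
ft_force: [-1.9, -2.6, 6.1]
grip_width: 0.225
[0.44917335 0.15337049 0.08972588] [-1.88205088 -2.63096989  6.0868162 ] [-0.39806787  0.39275718 -0.06017523]
```

View pics/wrist3.png

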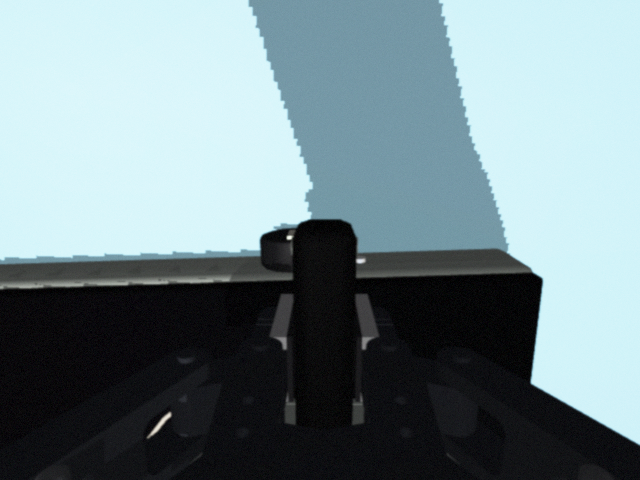

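View pics/side3.png

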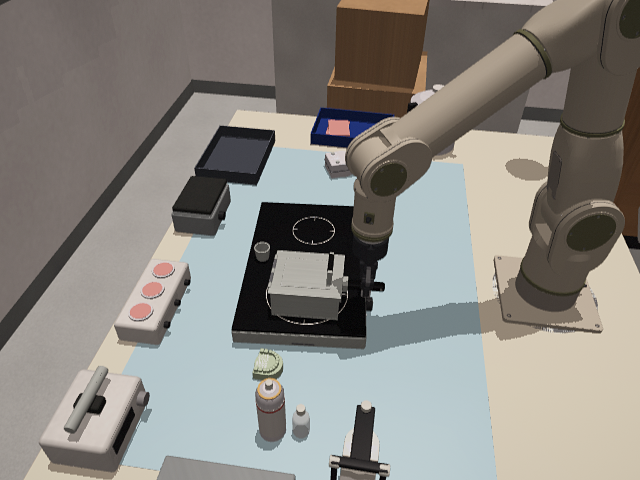

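```bash
python3 -m handwheel '[{"jaw":10,"delta_pos":[0,-0.002,0],"turn":0},{"jaw":10,"delta_pos":[0,-0.005,0],"turn":0},{"jaw":10,"delta_pos":[-0.0004,-0.01,0],"turn":0},{"jaw":10,"delta_pos":[-0.0006,-0.016,0],"turn":0},{"jaw":10,"delta_pos":[-0.0009,-0.023,0],"turn":0},{"jaw":10,"delta_pos":[-0.0012,-0.031,0],"turn":0},{"jaw":10,"delta_pos":[-0.0016,-0.04,0],"turn":0},{"jaw":10,"delta_pos":[-0.002,-0.05,0],"turn":0},{"jaw":10,"delta_pos":[-0.0024,-0.06,0],"turn":0},{"jaw":10,"delta_pos":[-0.0028,-0.07,0],"turn":0}]' 100
python3 - <<'E'
from h import *
o=get_obs();print(o["position"],o["ft_force"],o["torque"])
cv2.imwrite("pics/side4.png",camera("side")[:,:,::-1])
E
```

```text
clock: 4.77
position: [0.4562, 0.085, 0.0898]
ee_rot: [-0.03, 1.0, 0.001, 0.001]
ft_force: [-0.1, 6.6, 3.4]
grip_width: 0.219
[0.45618887 0.08504985 0.08983338] [-0.12101987  6.62660134  3.36437102] [1.17748946 0.13895873 0.57548452]
```

View pics/side4.png

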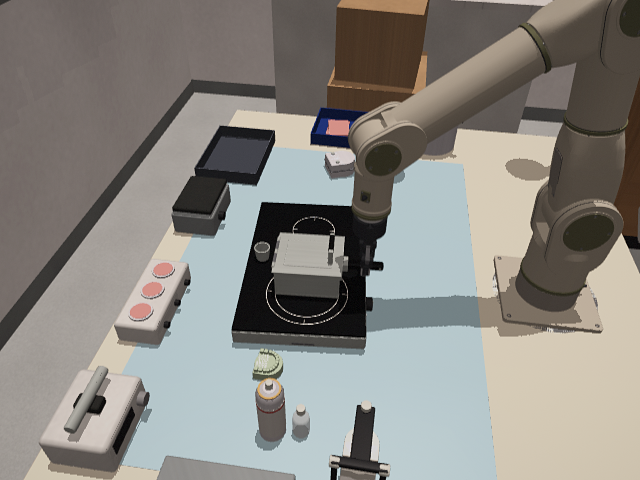

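Run:
```python
from h import *
import pickle
c=pickle.load(open("w1.pkl","rb"))
print(ray(c,[[463,293],[442,293],[485,293]],.094))
```

```text
[[0.71598882 0.04560486 0.094     ]
 [0.69615926 0.04564377 0.094     ]
 [0.73676472 0.04556408 0.094     ]]
```

```bash
python3 -m handwheel '[{"jaw":10,"delta_pos":[-0.0004,-0.01,0],"turn":0},{"jaw":10,"delta_pos":[-0.0008,-0.02,0],"turn":0},{"jaw":10,"delta_pos":[-0.0012,-0.03,0],"turn":0},{"jaw":10,"delta_pos":[-0.0016,-0.04,0],"turn":0},{"jaw":10,"delta_pos":[-0.002,-0.05,0],"turn":0},{"jaw":10,"delta_pos":[-0.0024,-0.06,0],"turn":0},{"jaw":10,"delta_pos":[-0.0028,-0.07,0],"turn":0},{"jaw":10,"delta_pos":[-0.0032,-0.08,0],"turn":0},{"jaw":10,"delta_pos":[-0.0036,-0.09,0],"turn":0},{"jaw":10,"delta_pos":[-0.004,-0.1,0],"turn":0}]' && python3 -m handwheel '[{"jaw":10,"delta_pos":[-0.0004,-0.01,0],"turn":-0.001},{"jaw":10,"delta_pos":[-0.0008,-0.02,0],"turn":-0.003},{"jaw":10,"delta_pos":[-0.0012,-0.03,0],"turn":-0.005},{"jaw":10,"delta_pos":[-0.0016,-0.039,0],"turn":-0.007},{"jaw":10,"delta_pos":[-0.002,-0.048,0],"turn":-0.009},{"jaw":10,"delta_pos":[-0.0024,-0.056,0],"turn":-0.01},{"jaw":10,"delta_pos":[-0.0028,-0.063,0],"turn":-0.01},{"jaw":10,"delta_pos":[-0.003,-0.069,0],"turn":-0.01},{"jaw":10,"delta_pos":[-0.003,-0.073,0],"turn":-0.01},{"jaw":10,"delta_pos":[-0.003,-0.0755,0],"turn":-0.01}]' && python3 -m handwheel '[{"jaw":10,"delta_pos":[0,0,0],"turn":0},{"jaw":10,"delta_pos":[0,0,0],"turn":0},{"jaw":10,"delta_pos":[0,0,0],"turn":0},{"jaw":10,"delta_pos":[0,0,0],"turn":0}]'
python3 - <<'E'
from h import *
from scipy.spatial.transform import Rotation as Ro
o=get_obs();print(o["position"],o["ft_force"],o["torque"]);print(Ro.from_quat(o["ee_rot"]).as_matrix().round(4))
cv2.imwrite("pics/side5.png",camera("side")[:,:,::-1])
cv2.imwrite("pics/scene5.png",camera("scene")[:,:,::-1])
E
```

```text
clock: 5.65
position: [0.466, -0.0145, 0.0898]
ee_rot: [-0.03, 1.0, 0.001, 0.001]
ft_force: [0.0, 7.0, 5.4]
grip_width: 0.216
clock: 6.48
position: [0.4734, -0.0897, 0.0898]
ee_rot: [-0.045, 0.999, 0.001, 0.001]
ft_force: [-0.8, 8.2, 6.3]
grip_width: 0.217
clock: 6.82
position: [0.4735, -0.0901, 0.0898]
ee_rot: [-0.045, 0.999, 0.0, 0.001]
ft_force: [-0.1, 3.3, 4.9]
grip_width: 0.215
[ 0.4734567  -0.09009313  0.08983554] [-0.11995865  3.27108965  4.86709571] [ 0.71929811 -0.00142879  0.45858773]
[[-9.96e-01 -8.94e-02  1.40e-03]
 [-8.94e-02  9.96e-01  5.00e-04]
 [-1.50e-03  4.00e-04 -1.00e+00]]
```

View pics/side5.png

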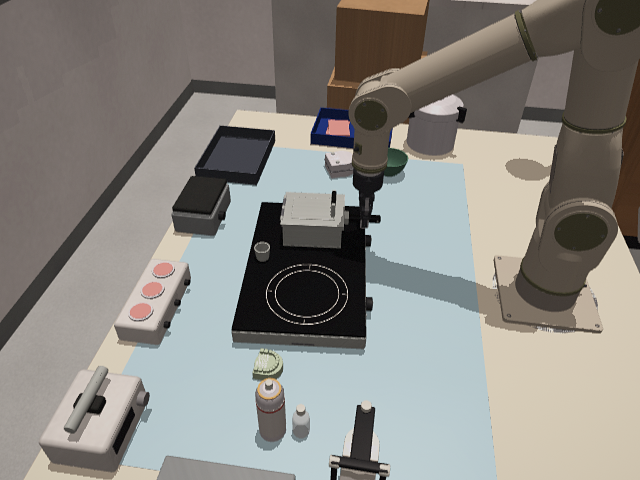

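```bash
python3 -m handwheel '[{"jaw":24,"delta_pos":[0,0,0],"turn":0},{"jaw":40,"delta_pos":[0,0,0],"turn":0},{"jaw":60,"delta_pos":[0,0,0],"turn":0},{"jaw":85,"delta_pos":[0,0,0],"turn":0},{"jaw":85,"delta_pos":[0,0,0],"turn":0},{"jaw":85,"delta_pos":[0,0,-0.015],"turn":0},{"jaw":85,"delta_pos":[0,0,-0.05],"turn":0},{"jaw":85,"delta_pos":[0,0,-0.09],"turn":0},{"jaw":85,"delta_pos":[0,0,-0.13],"turn":0},{"jaw":85,"delta_pos":[0,0,-0.17],"turn":0}]' 60 && python3 -m handwheel '[{"jaw":85,"delta_pos":[-0.02,-0.006,-0.03],"turn":0.036},{"jaw":85,"delta_pos":[-0.05,-0.015,-0.04],"turn":0.072},{"jaw":85,"delta_pos":[-0.08,-0.025,-0.04],"turn":0.108},{"jaw":85,"delta_pos":[-0.11,-0.035,-0.04],"turn":0.144},{"jaw":85,"delta_pos":[-0.129,-0.042,-0.04],"turn":0.18},{"jaw":85,"delta_pos":[-0.129,-0.042,-0.04],"turn":0.216},{"jaw":85,"delta_pos":[-0.129,-0.042,-0.04],"turn":0.252},{"jaw":85,"delta_pos":[-0.129,-0.042,-0.04],"turn":0.288},{"jaw":85,"delta_pos":[-0.129,-0.042,-0.04],"turn":0.324},{"jaw":85,"delta_pos":[-0.129,-0.042,-0.04],"turn":0.36}]' && python3 -m handwheel '[{"jaw":85,"delta_pos":[0,0,0],"turn":0.036},{"jaw":85,"delta_pos":[0,0,0],"turn":0.072},{"jaw":85,"delta_pos":[0,0,0],"turn":0.108},{"jaw":85,"delta_pos":[0,0,0],"turn":0.14},{"jaw":85,"delta_pos":[0,0,0],"turn":0.14},{"jaw":85,"delta_pos":[0,0,0],"turn":0.14},{"jaw":85,"delta_pos":[0,0,0],"turn":0.14}]'
python3 - <<'E'
from h import *
import pickle
from scipy.spatial.transform import Rotation as Ro
o=get_obs();print(o["position"],o["joint_pos"].round(3));print(Ro.from_quat(o["ee_rot"]).as_matrix().round(4))
c=calibration("wrist");im=camera("wrist")[:,:,::-1];cv2.imwrite("pics/wrist6.png",im)
pickle.dump(c,open("w6.pkl","wb"))
E
```

```text
clock: 7.75
position: [0.4721, -0.0911, 0.2612]
ee_rot: [-0.044, 0.999, -0.0, -0.0]
ft_force: [1.6, -0.0, -0.6]
grip_width: 0.996
clock: 8.58
position: [0.6048, -0.1217, 0.299]
ee_rot: [0.501, 0.866, -0.0, -0.0]
ft_force: [0.8, 0.3, 0.5]
grip_width: 0.995
clock: 9.17
position: [0.6048, -0.1216, 0.2992]
ee_rot: [0.674, 0.739, -0.0, -0.0]
ft_force: [0.4, -0.3, -0.2]
grip_width: 0.994
[ 0.60482243 -0.12155507  0.29920979] [-0.006  0.287  0.166  1.385 -0.047  1.474  0.25 ]
[[-9.130e-02  9.958e-01 -2.000e-04]
 [ 9.958e-01  9.130e-02 -0.000e+00]
 [ 0.000e+00 -2.000e-04 -1.000e+00]]
```

View pics/wrist6.png

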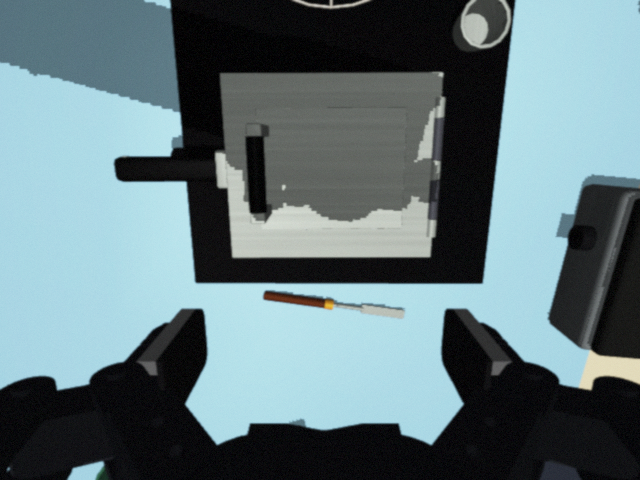

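```bash
cat > lid.py <<'E'
from h import *
import pickle,sys
def measure(pic,pk,boxh,boxl):
    c=pickle.load(open(pk,"rb"));im=cv2.imread(pic);g=cv2.cvtColor(im,6);hsv=cv2.cvtColor(im,40)
    m=((g>62)&(hsv[...,1]<45)).astype(np.uint8);mm=np.zeros_like(m)
    x0,x1,y0,y1=boxl;mm[y0:y1,x0:x1]=m[y0:y1,x0:x1]
    mm=cv2.morphologyEx(mm,cv2.MORPH_OPEN,np.ones((13,13)))
    k=max(cv2.findContours(mm,0,2)[0],key=cv2.contourArea)
    P=ray(c,cv2.convexHull(k)[:,0],.136)[:,:2]*1000
    r=cv2.minAreaRect(P.astype(np.float32));print("lid",r)
    a=cv2.approxPolyDP(cv2.convexHull(k),8,True)[:,0];print(a.tolist(),(ray(c,a,.136)*1000).round(1)[:,:2].tolist())
    x0,x1,y0,y1=boxh
    mm=np.zeros_like(m); mm[y0:y1,x0:x1]=(g<45)[y0:y1,x0:x1]
    ys,xs=np.nonzero(mm);P=ray(c,np.c_[xs,ys],.172)[:,:2]*1000
    r=cv2.minAreaRect(P.astype(np.float32));print("handle",r,P.mean(0))
E
python3 - <<'E'
from lid import *
measure("pics/wrist1.png","w1.pkl",(228,262,145,223),(195,428,60,300))
measure("pics/wrist6.png","w6.pkl",(240,272,134,214),(214,444,60,265))
c=pickle.load(open("w6.pkl","rb"))
print("cup",ray(c,[[485,22]],.094), "large ring tick/bottom",ray(c,[[331,7]],.06))
E
```

```text
lid ((579.5838012695312, 159.88580322265625), (168.48379516601562, 139.6055145263672), 3.528189182281494)
[[426, 71], [423, 255], [227, 264], [207, 176], [205, 84]] [[658.0, 233.0], [664.8, 95.6], [505.9, 88.3], [495.3, 159.0], [499.1, 224.6]]
handle ((531.3864135742188, 157.056396484375), (11.648792266845703, 50.36781311035156), 3.7525408267974854) [531.34488295 157.46222282]
lid ((603.447998046875, -77.71441650390625), (170.3155517578125, 137.8958282470703), 5.47147798538208)
[[442, 72], [429, 257], [232, 257], [215, 167], [221, 73]] [[678.4, -1.5], [691.2, -138.6], [533.2, -152.8], [518.4, -82.7], [521.5, -16.3]]
handle ((555.52490234375, -81.71747589111328), (13.364690780639648, 51.56779861450195), 7.781006813049316) [555.31269221 -81.74945272]
cup [[0.71691075 0.04478769 0.094     ]] large ring tick/bottom [[0.59501132 0.05393271 0.06      ]]
```

Run:
```python
from lid import *
c=pickle.load(open("w6.pkl","rb"));im=cv2.imread("pics/wrist6.png");g=cv2.cvtColor(im,6).astype(float)
# right end edge: strongest vertical gradient
e=[]
for u in range(205,475,10):
    col=g[268:296,u]; e.append((u,268+np.argmax(np.diff(col))+.5+.5))
e=np.array(e);print(e[:,1])
P=ray(c,e,.06)[:,:2]*1000
f=np.polyfit(P[:,0],P[:,1],1);print("edge slope deg",np.degrees(np.arctan(f[0])),"y at 606:",np.polyval(f,606))
th=np.arctan(f[0]); print("ring centre y from end:",np.polyval(f,616)+120*np.cos(th))
# left/right (front/back) edges of plate
L=[];Rr=[]
for v in list(range(85,130,8))+list(range(210,275,8)):
    row=g[v]; d=np.diff(row)
    L.append((150+np.argmin(d[150:215])+1,v)); Rr.append((470+np.argmax(d[470:525])+1,v))
for n,q in(("front",L),("back",Rr)):
    P=ray(c,q,.06)[:,:2]*1000; f=np.polyfit(P[:,1],P[:,0],1); print(n,np.degrees(np.arctan(f[0])),np.polyval(f,-79.6),np.std(P[:,0]-np.polyval(f,P[:,1])))
```

```text
[283. 283. 283. 283. 283. 283. 283. 283. 283. 283. 283. 283. 283. 283.
 283. 283. 283. 283. 283. 284. 284. 284. 284. 284. 284. 284. 284.]
edge slope deg 4.8493099070312455 y at 606: -197.4107178216288
ring centre y from end: -76.99186979825687
front -5.0115842287232795 469.5155646249815 0.25919008387881476
back -4.877721085417611 764.4770421824032 0.2659459459155762
```

```bash
python3 - <<'E'
from lid import *
# wrist0 calibration printed earlier
c=dict(mtx=[[396.66659182,0,323.85832886],[0,396.66659182,247.61145686],[0,0,1]],rvec=[-2.87218554e+00,1.93695597e-03,1.12468540e-04],tvec=[-0.62426862,-0.03337469,0.3778572])
g=cv2.cvtColor(cv2.imread("pics/wrist0.png"),6).astype(float)
L=[];Rr=[]
for v in list(range(180,290,8)):
    d=np.diff(g[v]); L.append((90+np.argmin(d[90:150])+1,v)); Rr.append((475+np.argmax(d[475:520])+1,v))
for n,q in(("front",L),("back",Rr)):
    P=ray(c,q,.06)[:,:2]*1000; f=np.polyfit(P[:,1],P[:,0],1); print(n,np.degrees(np.arctan(f[0])),np.polyval(f,-79.6))
print("end",ray(c,[[220,436.5],[405,427],[460,421]],.06)*1000)
c1=pickle.load(open("w1.pkl","rb"));print("end w1 left part",ray(c1,[[228,440]],.06)*1000)
E
python3 -c "
import cv2
im=cv2.imread('pics/wrist0.png');cv2.imwrite('pics/w0z.png',cv2.resize(im[380:450,180:500],None,fx=2.4,fy=2.4))"
```

```text
front -5.114064082911471 469.5321973129955
back -4.914018599079816 763.9356970339314
end [[ 526.04988937 -203.56657897   60.        ]
 [ 699.95018125 -193.1933759    60.        ]
 [ 750.83338687 -186.63997415   60.        ]]
end w1 left part [[ 473.34881536 -150.06105776   60.        ]]
```

View pics/w0z.png

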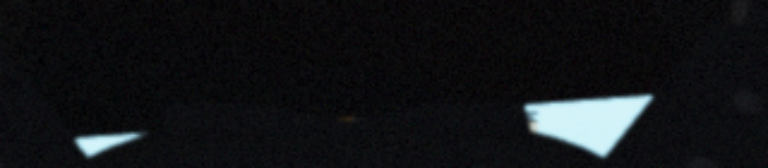

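```bash
python3 -m handwheel '[{"jaw":60,"delta_pos":[0.015,-0.015,0],"turn":0},{"jaw":60,"delta_pos":[0.03,-0.03,0.02],"turn":0},{"jaw":60,"delta_pos":[0.044,-0.0455,0.04],"turn":0},{"jaw":60,"delta_pos":[0.044,-0.0455,0.06],"turn":0},{"jaw":60,"delta_pos":[0.044,-0.0455,0.06],"turn":0},{"jaw":60,"delta_pos":[0.044,-0.0455,0.06],"turn":0}]'
python3 - <<'E'
from h import *
import pickle
o=get_obs();print(o["position"],o["ft_force"])
c=calibration("wrist");im=camera("wrist")[:,:,::-1];cv2.imwrite("pics/wrist7.png",im);pickle.dump(c,open("w7.pkl","wb"))
cv2.imwrite("pics/side7.png",camera("side")[:,:,::-1][150:350,180:450].repeat(2,0).repeat(2,1))
E
```

```text
clock: 9.72
position: [0.5554, -0.0819, 0.2392]
ee_rot: [0.675, 0.738, -0.0, -0.0]
ft_force: [0.6, -0.4, 0.5]
grip_width: 0.706
[ 0.55537661 -0.08193382  0.23924002] [ 0.56142102 -0.41296001  0.49398884]
```

View pics/wrist7.png

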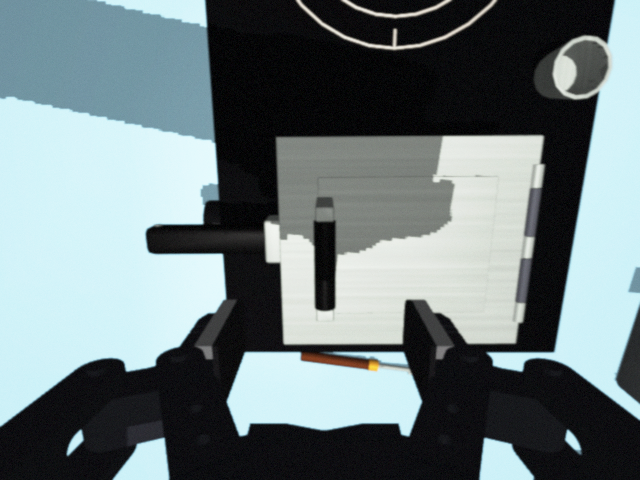

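View pics/side7.png

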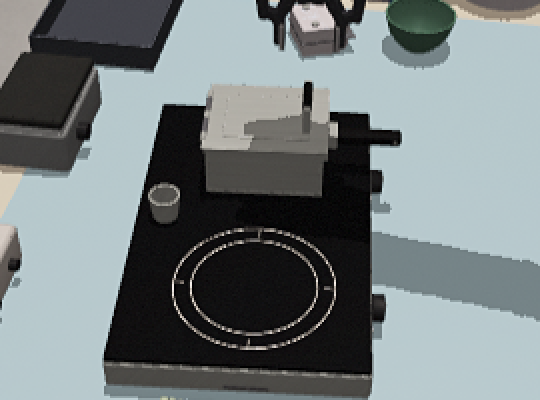

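```bash
python3 - <<'E'
from lid import *
c=pickle.load(open("w7.pkl","rb"));g=cv2.cvtColor(cv2.imread("pics/wrist7.png"),6)
mm=np.zeros_like(g);mm[222:309,308:342]=(g<45)[222:309,308:342]
ys,xs=np.nonzero(mm);P=ray(c,np.c_[xs,ys],.172)[:,:2]*1000;print(cv2.minAreaRect(P.astype(np.float32)),P.mean(0))
print((ray(c,[[276,136],[544,135],[518,344],[284,346]],.136)*1000).round(1))
E
python3 -m handwheel '[{"jaw":60,"delta_pos":[0,0,0.02],"turn":0},{"jaw":60,"delta_pos":[0,0,0.04],"turn":0},{"jaw":60,"delta_pos":[0,0,0.06],"turn":0},{"jaw":60,"delta_pos":[0,0,0.073],"turn":0},{"jaw":60,"delta_pos":[0,0,0.079],"turn":0},{"jaw":60,"delta_pos":[0,0,0.079],"turn":0},{"jaw":60,"delta_pos":[0,0,0.079],"turn":0}]'
python3 - <<'E'
from h import *
im=camera("side")[:,:,::-1];cv2.imwrite("pics/side8.png",cv2.resize(im[120:270,220:420],None,fx=4,fy=4,interpolation=2))
im=camera("scene")[:,:,::-1];cv2.imwrite("pics/scene8.png",cv2.resize(im[150:330,220:440],None,fx=3.3,fy=3.3,interpolation=2))
E
```

```text
((555.2838745117188, -83.03887939453125), (10.901754379272461, 50.279415130615234), 5.418247699737549) [555.36690859 -81.77059264]
[[ 520.5  -15.9  136. ]
 [ 679.7   -1.3  136. ]
 [ 694.4 -139.2  136. ]
 [ 533.8 -154.8  136. ]]
clock: 10.4
position: [0.5565, -0.082, 0.1615]
ee_rot: [0.675, 0.737, 0.0, 0.001]
ft_force: [-0.5, -1.1, 0.4]
grip_width: 0.702
```

View pics/side8.png

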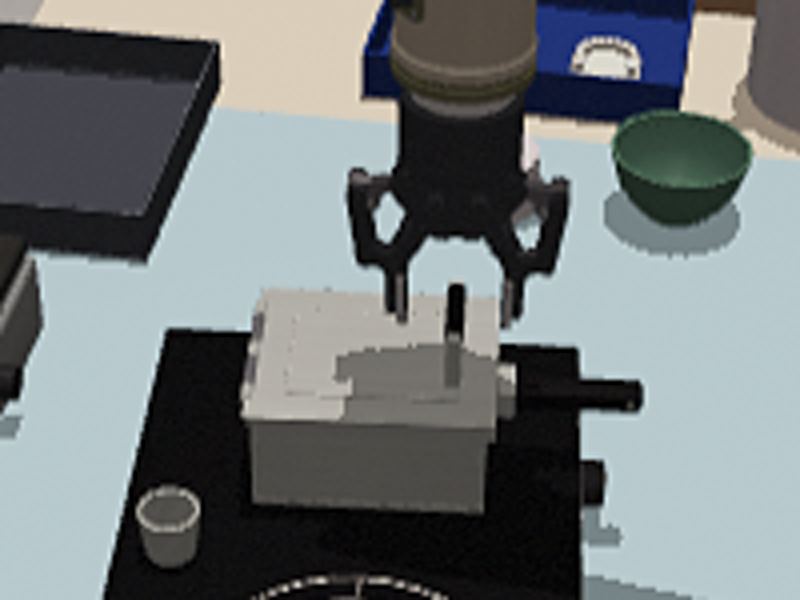

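View pics/scene8.png

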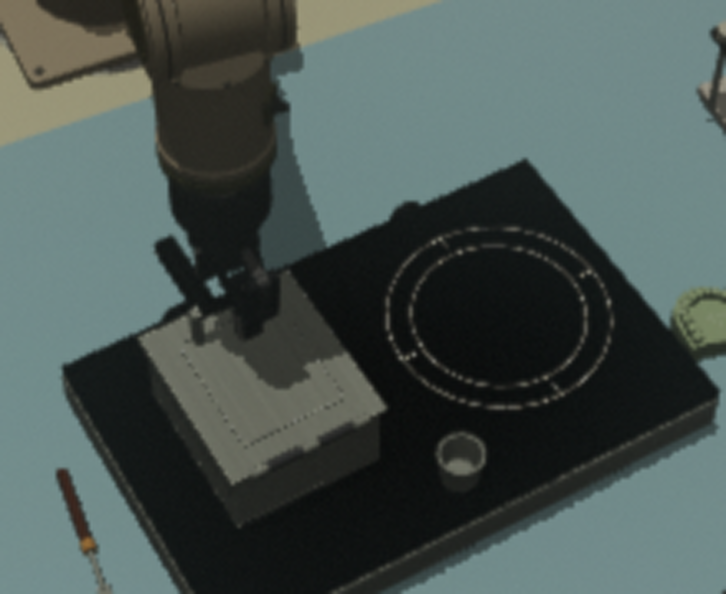

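```bash
python3 -m handwheel '[{"jaw":40,"delta_pos":[0,0,0],"turn":0},{"jaw":25,"delta_pos":[0,0,0],"turn":0},{"jaw":18,"delta_pos":[0,0,0],"turn":0},{"jaw":18,"delta_pos":[0,0,0],"turn":0},{"jaw":14,"delta_pos":[0,0,0],"turn":0},{"jaw":14,"delta_pos":[0,0,0],"turn":0},{"jaw":5,"delta_pos":[0,0,0],"turn":0},{"jaw":5,"delta_pos":[0,0,0],"turn":0},{"jaw":5,"delta_pos":[0,0,0],"turn":0}]' 25
python3 - <<'E'
from h import *
from scipy.spatial.transform import Rotation as Ro
o=get_obs();print(o["position"],o["ft_force"],o["torque"]);print(Ro.from_quat(o["ee_rot"]).as_matrix().round(4))
im=camera("wrist")[:,:,::-1];cv2.imwrite("pics/wrist9.png",im)
im=camera("side")[:,:,::-1];cv2.imwrite("pics/side9.png",cv2.resize(im[120:270,220:420],None,fx=4,fy=4,interpolation=2))
E
```

```text
clock: 11.25
position: [0.5556, -0.0817, 0.1604]
ee_rot: [0.675, 0.738, -0.0, -0.0]
ft_force: [-1.2, -0.1, 3.2]
grip_width: 0.128
[ 0.55555716 -0.08168694  0.16039435] [-1.23896483 -0.06238735  3.20020143] [0.03289957 0.4634114  0.04151423]
[[-8.790e-02  9.961e-01 -2.000e-04]
 [ 9.961e-01  8.790e-02  0.000e+00]
 [ 1.000e-04 -2.000e-04 -1.000e+00]]
```

View pics/side9.png

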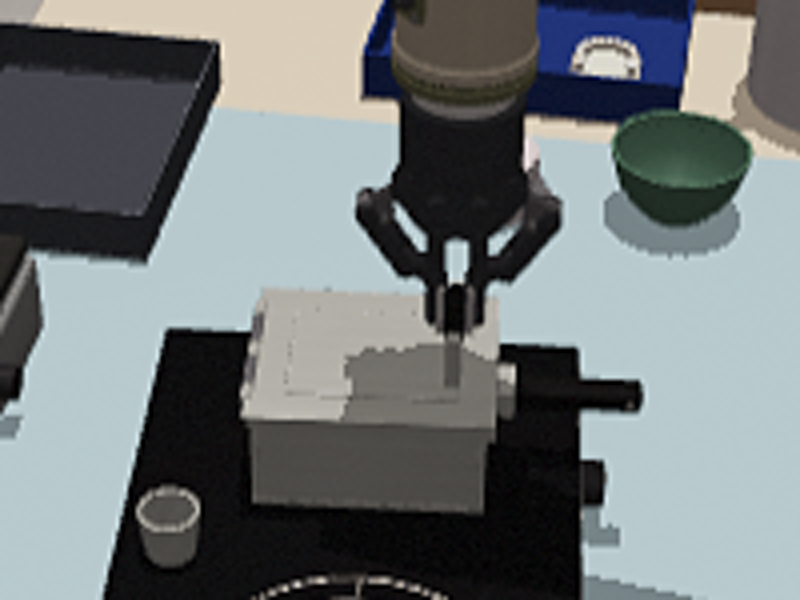

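View pics/wrist9.png

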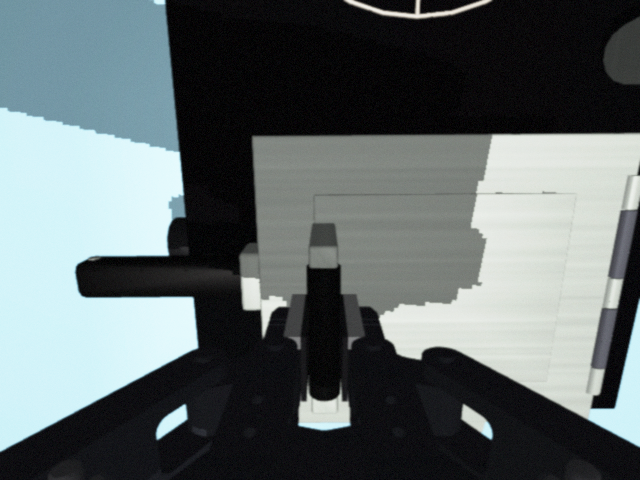

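Run:
```python
import numpy as np
r=135.4;p0=np.arctan2(38,-130)
f=lambda t:np.array([r*np.cos(p0-t)+130, -(r*np.sin(p0-t)-38)])
for segs in (np.r_[.01,.03,.06,.10,.14,.18,.22,.26,.30,.34],np.linspace(.38,.74,10),np.linspace(.78,1.14,10),np.r_[1.175,1.21,1.24,1.265,1.28,1.29,1.3]):
    b=f(start) if 'start' in globals() else f(0)
    print([(round(t,3),*(f(t)-b).round(1)) for t in segs]); start=segs[-1]
```

```text
[(np.float64(0.01), np.float64(0.4), np.float64(-1.3)), (np.float64(0.03), np.float64(1.2), np.float64(-3.9)), (np.float64(0.06), np.float64(2.5), np.float64(-7.7)), (np.float64(0.1), np.float64(4.4), np.float64(-12.8)), (np.float64(0.14), np.float64(6.6), np.float64(-17.8)), (np.float64(0.18), np.float64(8.9), np.float64(-22.7)), (np.float64(0.22), np.float64(11.4), np.float64(-27.4)), (np.float64(0.26), np.float64(14.1), np.float64(-32.1)), (np.float64(0.3), np.float64(17.0), np.float64(-36.7)), (np.float64(0.34), np.float64(20.1), np.float64(-41.2))]
[(np.float64(0.38), np.float64(3.3), np.float64(-4.3)), (np.float64(0.42), np.float64(6.7), np.float64(-8.5)), (np.float64(0.46), np.float64(10.3), np.float64(-12.6)), (np.float64(0.5), np.float64(14.0), np.float64(-16.5)), (np.float64(0.54), np.float64(17.9), np.float64(-20.2)), (np.float64(0.58), np.float64(22.0), np.float64(-23.8)), (np.float64(0.62), np.float64(26.2), np.float64(-27.3)), (np.float64(0.66), np.float64(30.5), np.float64(-30.5)), (np.float64(0.7), np.float64(34.9), np.float64(-33.6)), (np.float64(0.74), np.float64(39
[... 279 characters left out ...]
.4), np.float64(-11.7)), (np.float64(0.98), np.float64(29.5), np.float64(-13.4)), (np.float64(1.02), np.float64(34.7), np.float64(-14.9)), (np.float64(1.06), np.float64(40.0), np.float64(-16.3)), (np.float64(1.1), np.float64(45.3), np.float64(-17.4)), (np.float64(1.14), np.float64(50.6), np.float64(-18.3))]
[(np.float64(1.175), np.float64(4.7), np.float64(-0.6)), (np.float64(1.21), np.float64(9.4), np.float64(-1.1)), (np.float64(1.24), np.float64(13.5), np.float64(-1.3)), (np.float64(1.265), np.float64(16.9), np.float64(-1.4)), (np.float64(1.28), np.float64(18.9), np.float64(-1.4)), (np.float64(1.29), np.float64(20.2), np.float64(-1.4)), (np.float64(1.3), np.float64(21.6), np.float64(-1.4))]
```

```bash
python3 -m handwheel '[{"jaw":5,"delta_pos":[0,0.0004,-0.0013],"turn":0},{"jaw":5,"delta_pos":[0,0.0012,-0.0039],"turn":0},{"jaw":5,"delta_pos":[0,0.0025,-0.0077],"turn":0},{"jaw":5,"delta_pos":[0,0.0044,-0.0128],"turn":0},{"jaw":5,"delta_pos":[0,0.0066,-0.0178],"turn":0},{"jaw":5,"delta_pos":[0,0.0089,-0.0227],"turn":0},{"jaw":5,"delta_pos":[0,0.0114,-0.0274],"turn":0},{"jaw":5,"delta_pos":[0,0.0141,-0.0321],"turn":0},{"jaw":5,"delta_pos":[0,0.017,-0.0367],"turn":0},{"jaw":5,"delta_pos":[0,0.0201,-0.0412],"turn":0}]' 30
python3 - <<'E'
from h import *
o=get_obs();print(o["position"],o["ft_force"],o["torque"])
im=camera("side")[:,:,::-1];cv2.imwrite("pics/side10.png",cv2.resize(im[120:270,220:420],None,fx=4,fy=4,interpolation=2))
E
```

```text
clock: 12.18
position: [0.5759, -0.0799, 0.2021]
ee_rot: [0.675, 0.738, 0.0, -0.0]
ft_force: [-4.1, 1.7, -1.6]
grip_width: 0.126
[ 0.57594923 -0.07988241  0.20211985] [-4.10881426  1.65903837 -1.57887545] [0.0835302  1.16038865 0.04115046]
```

View pics/side10.png

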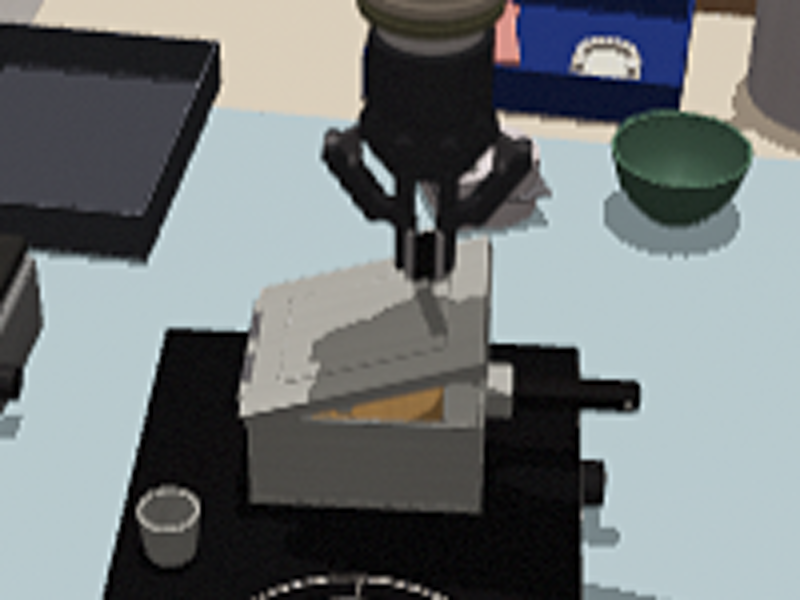

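```bash
python3 -m handwheel '[{"jaw":5,"delta_pos":[0,0.003,-0.0045],"turn":0},{"jaw":5,"delta_pos":[0,0.006,-0.0087],"turn":0},{"jaw":5,"delta_pos":[0,0.0094,-0.0128],"turn":0},{"jaw":5,"delta_pos":[0,0.013,-0.0167],"turn":0},{"jaw":5,"delta_pos":[0,0.0169,-0.0204],"turn":0},{"jaw":5,"delta_pos":[0,0.021,-0.024],"turn":0},{"jaw":5,"delta_pos":[0,0.0252,-0.0275],"turn":0},{"jaw":5,"delta_pos":[0,0.0295,-0.0307],"turn":0},{"jaw":5,"delta_pos":[0,0.0339,-0.0338],"turn":0},{"jaw":5,"delta_pos":[0,0.0385,-0.0367],"turn":0}]' 22
python3 - <<'E'
from h import *
o=get_obs();print(o["position"],o["ft_force"],o["torque"])
im=camera("side")[:,:,::-1];cv2.imwrite("pics/side11.png",cv2.resize(im[120:270,220:420],None,fx=4,fy=4,interpolation=2))
E
```

```text
clock: 13.07
position: [0.6142, -0.0766, 0.2394]
ee_rot: [0.675, 0.737, 0.0, -0.0]
ft_force: [-6.4, 1.1, 4.8]
grip_width: 0.123
[ 0.61422828 -0.07656809  0.23944874] [-6.39134903  1.09418066  4.83703682] [0.13295344 1.56665286 0.06389686]
```

View pics/side11.png

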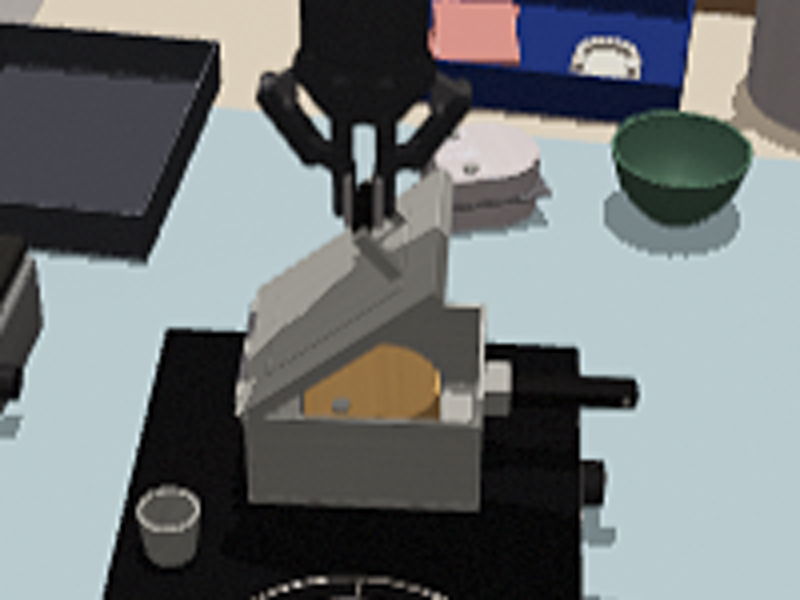

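```bash
python3 -m handwheel '[{"jaw":5,"delta_pos":[0,0,0],"turn":0},{"jaw":5,"delta_pos":[0,0,0],"turn":0},{"jaw":5,"delta_pos":[0,0,0],"turn":0}]'
python3 - <<'E'
from h import *
o=get_obs();print(o["position"],o["ft_force"],o["torque"])
for n in("side","scene","wrist"):
    im=camera(n)[:,:,::-1];cv2.imwrite(f"pics/{n}12.png",im)
im=cv2.imread("pics/scene12.png");cv2.imwrite("pics/scene12z.png",cv2.resize(im[150:330,220:440],None,fx=3.3,fy=3.3,interpolation=2))
E
```

```text
clock: 13.37
position: [0.6142, -0.0766, 0.2395]
ee_rot: [0.675, 0.737, 0.0, 0.0]
ft_force: [-7.6, 0.7, 6.5]
grip_width: 0.125
[ 0.61420159 -0.07660113  0.23952252] [-7.57047134  0.66449962  6.52688332] [0.18894644 1.69986124 0.02538867]
```

View pics/scene12z.png

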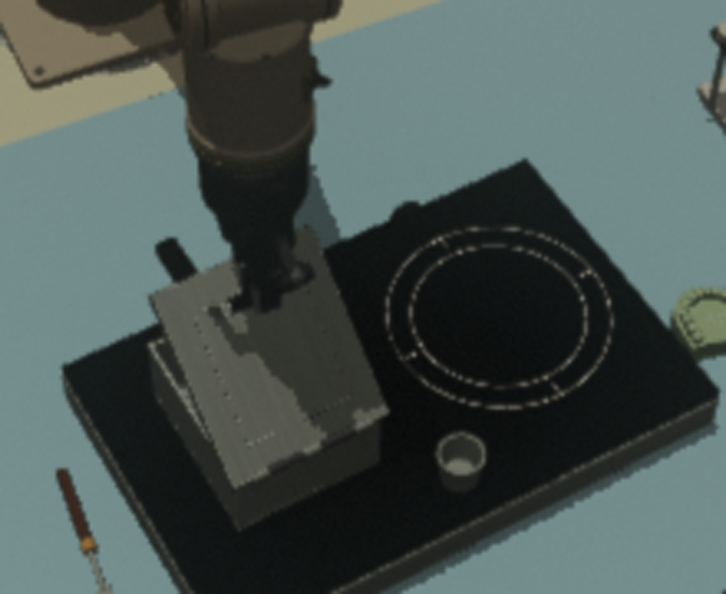

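View pics/wrist12.png

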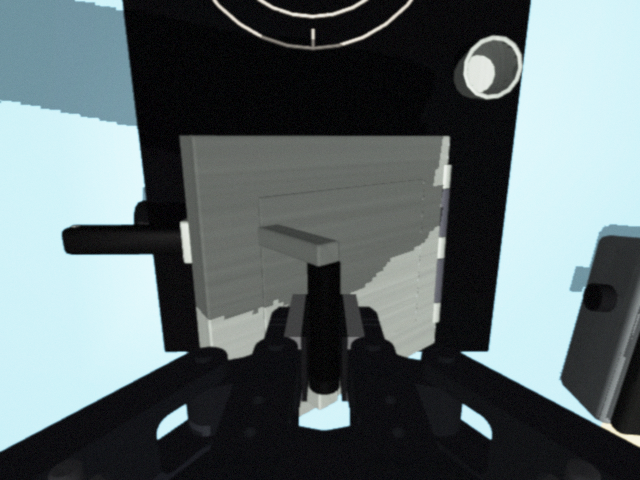

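Run:
```python
from h import *
a=cv2.cvtColor(cv2.imread("pics/side9.png"),6).astype(float);a=cv2.resize(a,None,fx=.25,fy=.25,interpolation=cv2.INTER_AREA)
b=cv2.cvtColor(cv2.imread("pics/side12.png"),6).astype(float)[120:270,220:420]
c8=calibration("side")
# handle tip: rows ~ 98 , cols 150..165 ; front wall right edge col ~121 rows 110-122; left edge col 62
for nm,rows,cols in(("tip",range(96,101),(148,172)),("rightwall",range(109,124),(108,132)),("leftwall",range(106,122),(52,76))):
    for im in(a,b):
        e=[]
        for r in rows:
            p=im[r,cols[0]:cols[1]];d=np.abs(np.diff(p));d=np.where(d>d.max()*.3,d,0);e.append(cols[0]+(d*np.arange(len(d))).sum()/d.sum())
        print(nm,np.median(e))
for nm,rows,col in(("bottom",(115,135),range(70,115)),):
    for im in(a,b):
        e=[]
        for u in col:
            p=im[rows[0]:rows[1],u];d=np.abs(np.diff(p));d=np.where(d>d.max()*.3,d,0);e.append((d*np.arange(len(d))).sum()/d.sum())
        print(nm,np.median(e))
P=np.array([[.47,-.09,.11],[.474,-.09,.11],[.607,-.14,.07],[.611,-.14,.07]]);print(proj(c8,P)-[220,120])
```

```text
tip 159.575
tip 158.5
rightwall 120.41803278688525
rightwall 119.0
leftwall 61.660082245263695
leftwall 60.502736914129315
bottom 11.2451967063129
bottom 11.0
[[145.90546287  97.8854945 ]
 [144.38458529  97.72950542]
 [ 97.00288203  92.94067966]
 [ 95.57376591  92.79408424]]
```

```bash
python3 -m handwheel '[{"jaw":5,"delta_pos":[0,-0.0005,-0.001],"turn":0},{"jaw":5,"delta_pos":[0,-0.001,-0.002],"turn":0},{"jaw":5,"delta_pos":[0,-0.001,-0.002],"turn":0},{"jaw":5,"delta_pos":[0,-0.001,-0.002],"turn":0}]'
python3 - <<'E'
from h import *
o=get_obs();print(o["position"],o["ft_force"],o["torque"])
E
```

```text
clock: 13.85
position: [0.6133, -0.0766, 0.2399]
ee_rot: [0.675, 0.738, 0.0, 0.0]
ft_force: [1.3, -0.4, -4.4]
grip_width: 0.124
[ 0.61331948 -0.0766366   0.23994054] [ 1.29769196 -0.42315481 -4.35166577] [0.0632099  0.07368322 0.04681638]
```

```bash
python3 -m handwheel '[{"jaw":5,"delta_pos":[0,-0.005,0.0029],"turn":0},{"jaw":5,"delta_pos":[0,-0.0096,0.006],"turn":0},{"jaw":5,"delta_pos":[0,-0.0142,0.0092],"turn":0},{"jaw":5,"delta_pos":[0,-0.0187,0.0127],"turn":0},{"jaw":5,"delta_pos":[0,-0.0231,0.0163],"turn":0},{"jaw":5,"delta_pos":[0,-0.0273,0.02],"turn":0},{"jaw":5,"delta_pos":[0,-0.0313,0.0239],"turn":0},{"jaw":5,"delta_pos":[0,-0.0352,0.028],"turn":0},{"jaw":5,"delta_pos":[0,-0.039,0.0322],"turn":0},{"jaw":5,"delta_pos":[0,-0.0425,0.0365],"turn":0}]'
cat > m.py <<'E'
from h import *
import sys
o=get_obs();print("t",o["clock"],o["position"].round(4),o["ft_force"].round(1),o["torque"].round(2))
n=sys.argv[1];im=camera("side")[:,:,::-1];cv2.imwrite(f"pics/side{n}.png",im)
b=cv2.cvtColor(im,6).astype(float)[120:270,220:420]
for nm,rows,cols,ref in(("tip",range(96,101),(148,172),159.575),("rightwall",range(112,124),(108,132),120.42),("leftwall",range(108,122),(52,76),61.66)):
    e=[]
    for r in rows:
        p=b[r,cols[0]:cols[1]];d=np.abs(np.diff(p));d=np.where(d>d.max()*.3,d,0);e.append(cols[0]+(d*np.arange(len(d))).sum()/d.sum())
    print(nm,"dx mm",round((ref-np.median(e))/.375,1))
cv2.imwrite(f"pics/side{n}z.png",cv2.resize(im[120:270,220:420],None,fx=4,fy=4,interpolation=2))
E
python3 m.py 13
```

```text
clock: 14.68
position: [0.5704, -0.0804, 0.2034]
ee_rot: [0.675, 0.738, 0.0, 0.0]
ft_force: [1.7, -1.2, -1.1]
grip_width: 0.125
t 14.6833 [ 0.5704 -0.0804  0.2034] [ 1.7 -1.2 -1.1] [ 0.   -0.58  0.03]
tip dx mm -2.3
rightwall dx mm -1.5
leftwall dx mm -2.3
```

View pics/side13z.png

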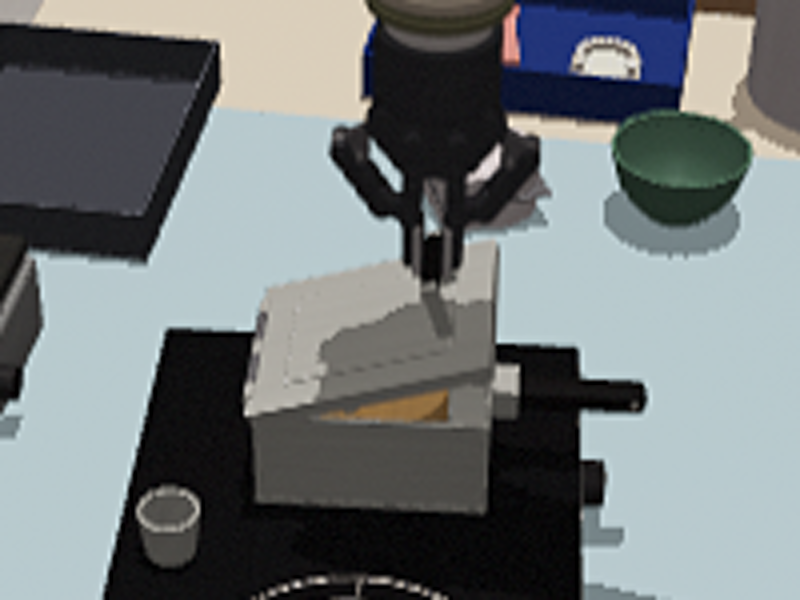

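```bash
python3 -m handwheel '[{"jaw":5,"delta_pos":[0,0.003,-0.0043],"turn":0},{"jaw":5,"delta_pos":[0,0.0062,-0.0085],"turn":0},{"jaw":5,"delta_pos":[0,0.0096,-0.0126],"turn":0},{"jaw":5,"delta_pos":[0,0.0132,-0.0165],"turn":0},{"jaw":5,"delta_pos":[0,0.0171,-0.0203],"turn":0}]'
python3 m.py 14
```

```text
clock: 15.15
position: [0.5875, -0.079, 0.2247]
ee_rot: [0.675, 0.737, -0.001, -0.001]
ft_force: [-6.6, -0.2, 2.2]
grip_width: 0.123
t 15.15 [ 0.5875 -0.079   0.2247] [-6.6 -0.2  2.2] [-0.06  1.55 -0.04]
tip dx mm -2.3
rightwall dx mm -1.5
leftwall dx mm -2.1
```

```bash
python3 -m handwheel '[{"jaw":5,"delta_pos":[0,0.0027,-0.0042],"turn":0},{"jaw":5,"delta_pos":[0,0.0067,-0.008],"turn":0},{"jaw":5,"delta_pos":[0,0.0108,-0.0116],"turn":0},{"jaw":5,"delta_pos":[0,0.0152,-0.0148],"turn":0},{"jaw":5,"delta_pos":[0,0.0198,-0.0178],"turn":0}]'
python3 m.py 15
```

```text
clock: 15.62
position: [0.6077, -0.0772, 0.2425]
ee_rot: [0.675, 0.737, -0.0, -0.0]
ft_force: [-4.8, -0.7, 1.3]
grip_width: 0.122
t 15.6167 [ 0.6077 -0.0772  0.2425] [-4.8 -0.7  1.3] [-0.11  1.15  0.03]
tip dx mm -2.0
rightwall dx mm -1.5
leftwall dx mm -0.9
```

```bash
python3 -m handwheel '[{"jaw":5,"delta_pos":[0,0.0044,-0.0032],"turn":0},{"jaw":5,"delta_pos":[0,0.0091,-0.0058],"turn":0},{"jaw":5,"delta_pos":[0,0.0139,-0.0081],"turn":0},{"jaw":5,"delta_pos":[0,0.0188,-0.0102],"turn":0},{"jaw":5,"delta_pos":[0,0.0239,-0.0122],"turn":0}]'
python3 m.py 16
```

```text
clock: 16.08
position: [0.6318, -0.0751, 0.2553]
ee_rot: [0.675, 0.737, 0.0, 0.0]
ft_force: [-5.6, 0.0, 6.7]
grip_width: 0.125
t 16.0833 [ 0.6318 -0.0751  0.2553] [-5.6  0.   6.7] [-0.08  1.44  0.01]
tip dx mm -1.8
rightwall dx mm -1.5
leftwall dx mm -0.9
```

View pics/side16z.png

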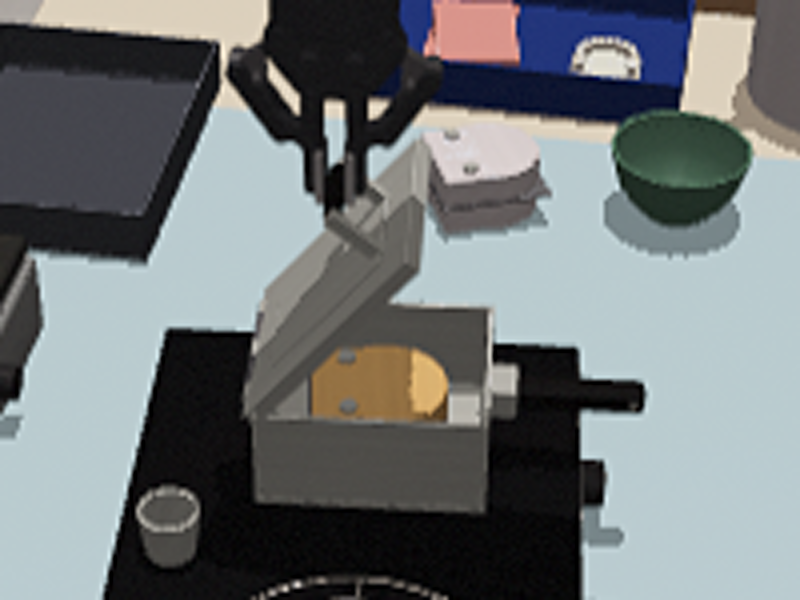

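```bash
python3 -m handwheel '[{"jaw":5,"delta_pos":[0,0.0048,-0.0028],"turn":0},{"jaw":5,"delta_pos":[0,0.0099,-0.0045],"turn":0},{"jaw":5,"delta_pos":[0,0.0152,-0.0059],"turn":0},{"jaw":5,"delta_pos":[0,0.0205,-0.007],"turn":0},{"jaw":5,"delta_pos":[0,0.0258,-0.0079],"turn":0}]'
python3 m.py 17
```

```text
clock: 16.55
position: [0.6579, -0.0727, 0.2628]
ee_rot: [0.675, 0.738, 0.0, 0.001]
ft_force: [-3.5, -0.1, 7.7]
grip_width: 0.122
t 16.55 [ 0.6579 -0.0727  0.2628] [-3.5 -0.1  7.7] [-0.2   1.08 -0.02]
tip dx mm -1.1
rightwall dx mm -1.5
leftwall dx mm -0.9
```

```bash
python3 -m handwheel '[{"jaw":5,"delta_pos":[0,0.0045,-0.0015],"turn":0},{"jaw":5,"delta_pos":[0,0.0092,-0.0024],"turn":0},{"jaw":5,"delta_pos":[0,0.0133,-0.0026],"turn":0},{"jaw":5,"delta_pos":[0,0.0165,-0.0026],"turn":0},{"jaw":5,"delta_pos":[0,0.0185,-0.0026],"turn":0},{"jaw":5,"delta_pos":[0,0.02,-0.0026],"turn":0},{"jaw":5,"delta_pos":[0,0.02,-0.0026],"turn":0},{"jaw":5,"delta_pos":[0,0.02,-0.0026],"turn":0}]'
python3 m.py 18
python3 - <<'E'
from h import *
for n in("scene","wrist"): cv2.imwrite(f"pics/{n}18.png",camera(n)[:,:,::-1])
E
```

```text
clock: 17.27
position: [0.6771, -0.071, 0.2647]
ee_rot: [0.675, 0.738, 0.0, 0.0]
ft_force: [-1.0, -1.1, 3.1]
grip_width: 0.124
t 17.2667 [ 0.6771 -0.071   0.2647] [-1.  -1.1  3.1] [-0.2   0.3  -0.01]
tip dx mm -1.8
rightwall dx mm -1.5
leftwall dx mm -0.9
```

View pics/side18z.png

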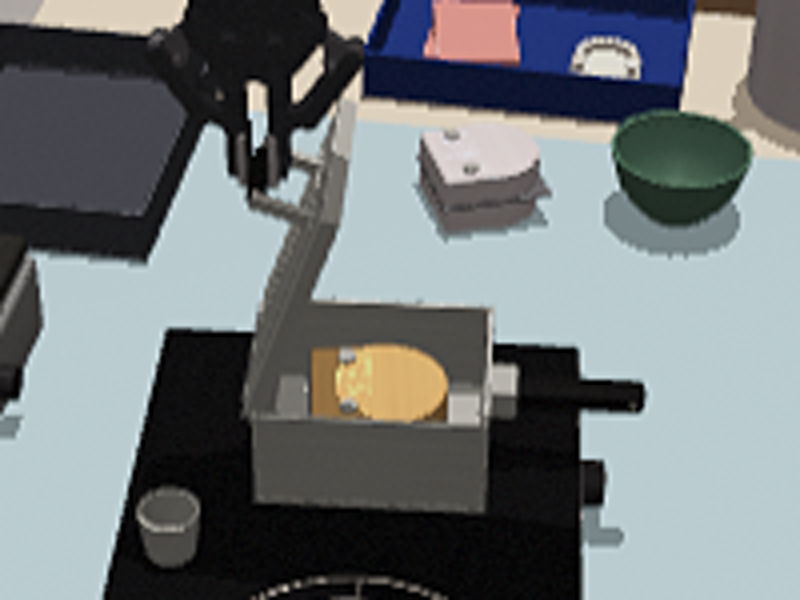

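View pics/wrist18.png

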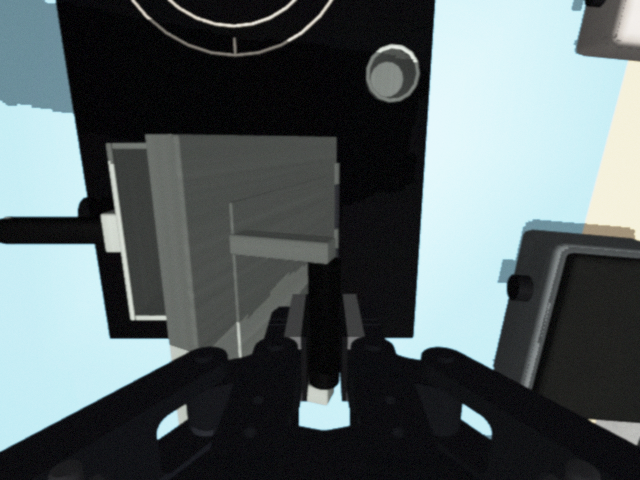

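```bash
python3 -m handwheel '[{"jaw":5,"delta_pos":[0,0.003,-0.0005],"turn":0},{"jaw":5,"delta_pos":[0,0.007,-0.0006],"turn":0},{"jaw":5,"delta_pos":[0,0.011,-0.0005],"turn":0},{"jaw":5,"delta_pos":[0,0.015,-0.0002],"turn":0},{"jaw":5,"delta_pos":[0,0.019,0.0001],"turn":0},{"jaw":5,"delta_pos":[0,0.023,0.0005],"turn":0},{"jaw":5,"delta_pos":[0,0.026,0.0009],"turn":0},{"jaw":5,"delta_pos":[0,0.028,0.0012],"turn":0},{"jaw":5,"delta_pos":[0,0.028,0.0012],"turn":0},{"jaw":5,"delta_pos":[0,0.028,0.0012],"turn":0}]'
python3 m.py 19
python3 - <<'E'
from h import *
import pickle
pickle.dump(calibration("wrist"),open("w19.pkl","wb"))
for n in("scene","wrist"): cv2.imwrite(f"pics/{n}19.png",camera(n)[:,:,::-1])
im=cv2.imread("pics/side19.png");cv2.imwrite("pics/s19z.png",cv2.resize(im[120:250,240:350],None,fx=6,fy=4.6,interpolation=2))
E
```

```text
clock: 18.25
position: [0.7049, -0.0685, 0.2632]
ee_rot: [0.675, 0.738, 0.0, -0.0]
ft_force: [-0.1, -0.4, 0.5]
grip_width: 0.124
t 18.25 [ 0.7049 -0.0685  0.2632] [-0.1 -0.4  0.5] [-0.16  0.36 -0.  ]
tip dx mm -1.1
rightwall dx mm -1.5
leftwall dx mm -0.9
```

View pics/s19z.png

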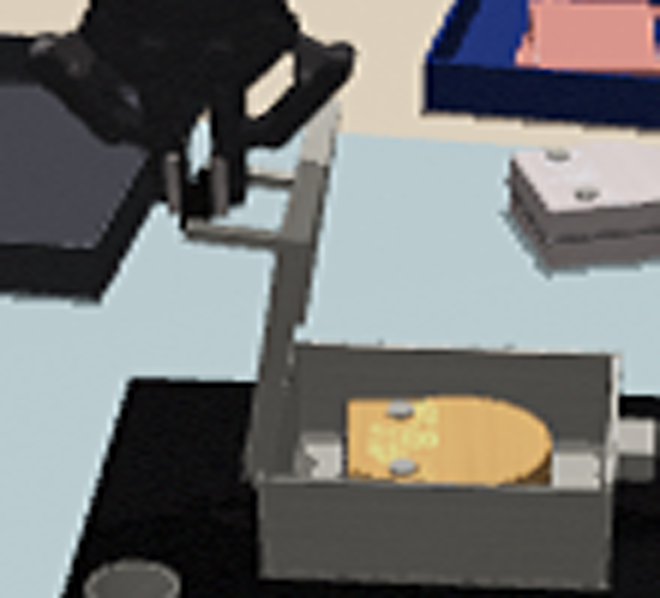

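View pics/wrist19.png

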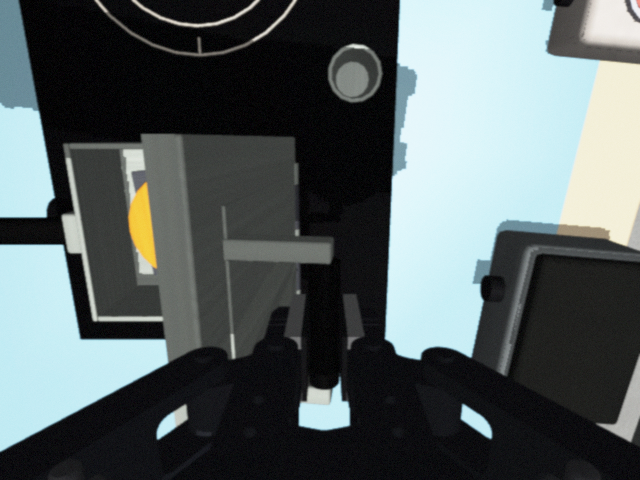

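Run:
```python
from h import *
import pickle
c=pickle.load(open("w19.pkl","rb"))
im=cv2.imread("pics/wrist19.png");g=cv2.cvtColor(im,6)
cv2.imwrite("pics/w19z.png",cv2.resize(im[110:360,40:340],None,fx=2.4,fy=2.4,interpolation=2))
for v in(145,165,185): print(v,[int(u) for u in np.argsort(-np.abs(np.diff(g[v,120:320].astype(int))))[:8]+120])
u=np.array([.9961,.0879]);H=np.array([.6842,-.0706])
for p,z in(((187,135),.293),((195,250),.293),((296,137),.139),((297,285),.139),((142,134),.29)):
    P=ray(c,p,z)[0];print(p,P.round(4),"u rel hinge",((P[:2]-H)@u*1000).round(1))
```

```text
145 [294, 182, 293, 295, 181, 183, 260, 180]
165 [125, 144, 143, 298, 126, 120, 297, 145]
185 [128, 133, 146, 142, 132, 141, 147, 134]
(187, 135) [ 0.6611 -0.0036  0.293 ] u rel hinge -17.1
(195, 250) [ 0.6633 -0.0362  0.293 ] u rel hinge -17.8
(296, 137) [ 0.6806 -0.002   0.139 ] u rel hinge 2.5
(297, 285) [ 0.6883 -0.1039  0.139 ] u rel hinge 1.2
(142, 134) [ 0.6476 -0.0045  0.29  ] u rel hinge -30.7
```

View pics/w19z.png

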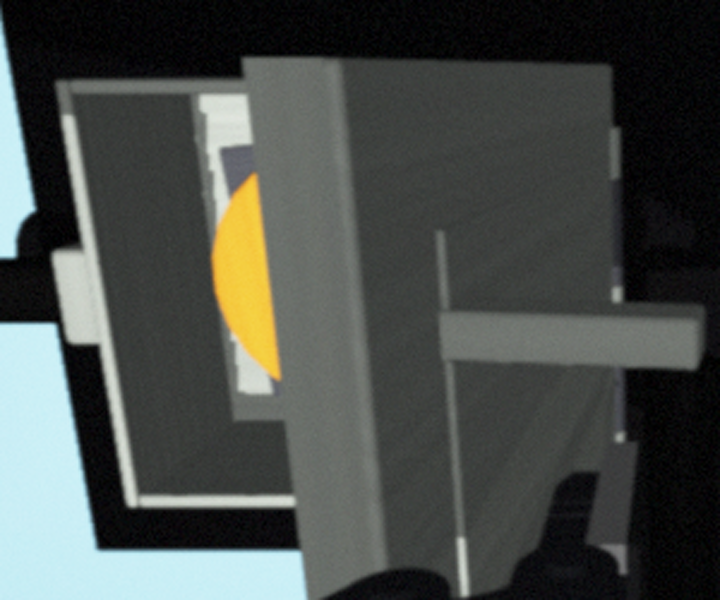

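```bash
python3 -m handwheel '[{"jaw":5,"delta_pos":[0,0.0015,0.0002],"turn":0},{"jaw":5,"delta_pos":[0,0.003,0.0005],"turn":0},{"jaw":5,"delta_pos":[0,0.0045,0.0008],"turn":0},{"jaw":5,"delta_pos":[0,0.006,0.0011],"turn":0},{"jaw":5,"delta_pos":[0,0.0075,0.0014],"turn":0},{"jaw":5,"delta_pos":[0,0.009,0.0017],"turn":0},{"jaw":5,"delta_pos":[0,0.009,0.0017],"turn":0},{"jaw":5,"delta_pos":[0,0.009,0.0017],"turn":0},{"jaw":5,"delta_pos":[0,0.009,0.0017],"turn":0}]'
python3 m.py 20
python3 - <<'E'
from h import *
import pickle
c=calibration("wrist");pickle.dump(c,open("w20.pkl","wb"))
im=camera("wrist")[:,:,::-1];cv2.imwrite("pics/wrist20.png",im);g=cv2.cvtColor(im,6)
cv2.imwrite("pics/w20z.png",cv2.resize(im[110:360,20:320],None,fx=2.4,fy=2.4,interpolation=2))
im=camera("scene")[:,:,::-1];cv2.imwrite("pics/scene20.png",im)
im=cv2.imread("pics/side20.png");cv2.imwrite("pics/s20z.png",cv2.resize(im[120:250,240:350],None,fx=6,fy=4.6,interpolation=2))
E
```

```text
clock: 19.15
position: [0.7139, -0.0677, 0.2617]
ee_rot: [0.675, 0.738, 0.0, 0.0]
ft_force: [-1.8, -0.0, 1.4]
grip_width: 0.126
t 19.15 [ 0.7139 -0.0677  0.2617] [-1.8 -0.   1.4] [-0.05  0.33  0.01]
tip dx mm -1.1
rightwall dx mm -1.5
leftwall dx mm -0.9
```

View pics/w20z.png

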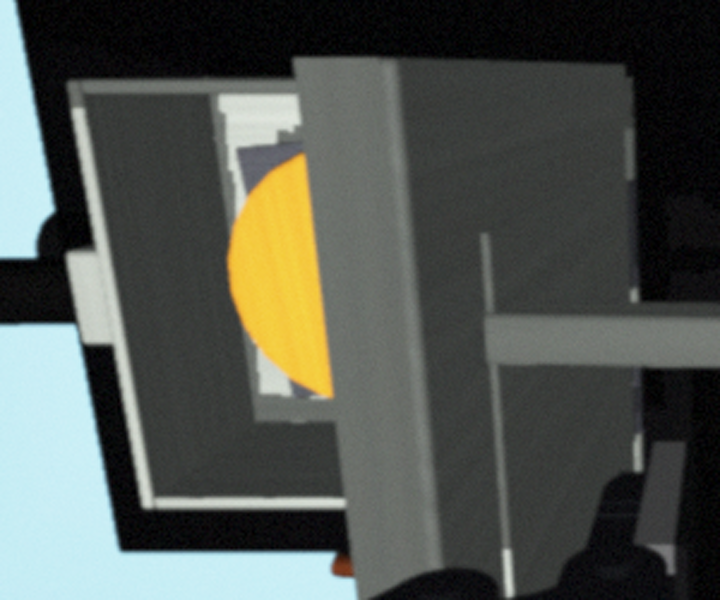

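View pics/s20z.png

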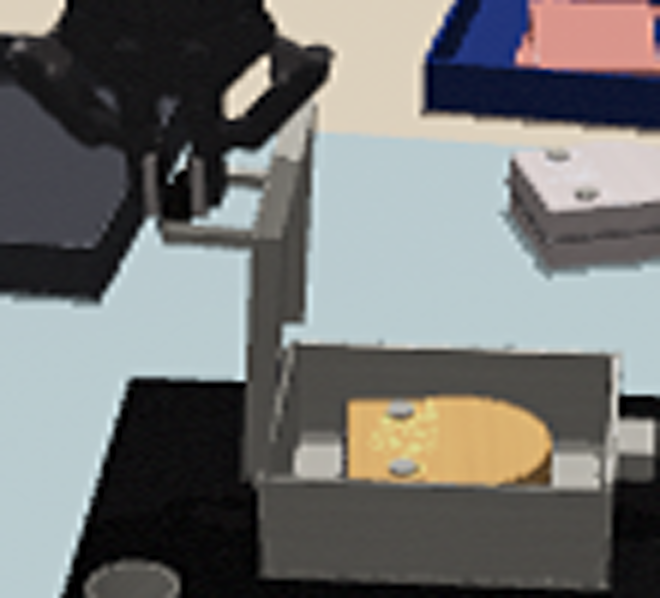

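View pics/scene20.png

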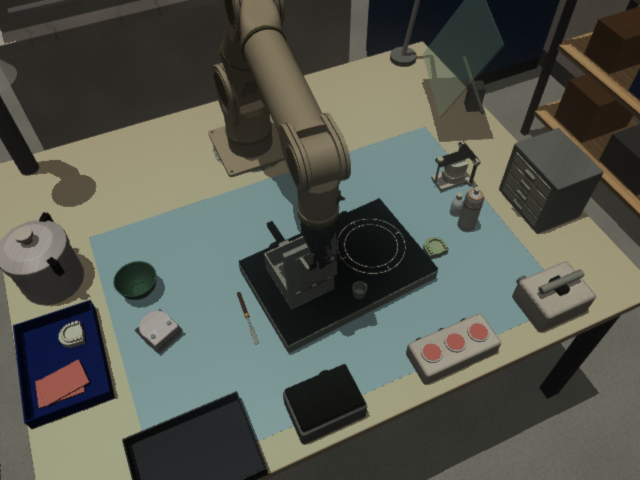

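Run:
```python
from h import *
import pickle
c=pickle.load(open("w20.pkl","rb"))
q=lambda x,y:(x/2.4+20,y/2.4+110)
A=ray(c,q(68,82),.132)[0][:2]*1000;B=ray(c,q(144,509),.132)[0][:2]*1000
d=A-B;yaw=np.arctan2(-d[0],d[1]);print(A,B,"len(130)",np.hypot(*d),"yaw",np.degrees(yaw))
n=np.array([np.cos(yaw),np.sin(yaw)]);C=(A+B)/2+75*n;print("pan centre",C,"vs ring 606.2,-79.6")
H=C+78.5*n
P=ray(c,q(397,60),.294)[0][:2]*1000;P2=ray(c,q(432,420),.294)[0][:2]*1000
for p in(P,P2):
    uu=(p-H)@n; print("edge u",uu,"theta",np.arccos((2-uu)/160))
o=get_obs();uu=(o["position"][:2]*1000-H)@n;print("tcp u",uu,"theta kin",np.arctan2(38,-130)-np.arccos(uu/135.4))
```

```text
[525.95971999 -20.06358592] [ 537.0265507  -148.79000126] len(130) 129.20125676229475 yaw 4.913734175097644
pan centre [606.21749479 -78.00261225] vs ring 606.2,-79.6
edge u -7.939166023480407 theta 1.508636517601782
edge u -7.5498997316974465 theta 1.5110739572286982
tcp u 29.597126518879442 theta kin 1.5067811495746688
```

```bash
python3 -c "
from workcell import *
o=get_obs();print(o['clock'],o['position'],o['ft_force'],o['grip_width'],abs(o['joint_velocities']).max())
print(hand_in())"
```

```text
19.3 [ 0.71382404 -0.06765825  0.26180006] [-0.02841113  0.38686124  1.83191265] 0.12616670451119108 0.0030901361926673433
the job is handed in; nothing more can be done
None
```

The pan is on the small ring with its lid held open at the balance point, and the job was handed in at 19.3 s. I slid the pan over by its stick handle with the lid shut. I then gripped the lid bar and swung the lid up. The arm is still holding the lid there.

**Last checks**
- **Pan position:** the pan centre measured (606.2, −78.0) mm against a ring centre of (606.2, −79.6) mm, so it is about 1.6 mm off.
- **Pan yaw:** the pan sits at 4.9° against about 5.0° for the hotplate.
- **Lid angle:** the camera gave 1.509–1.511 rad and the arm position gave 1.507 rad, against the balance point of 1.51.
- **Forces and grip:** the wrist force was about 2 N, the arm was still, and the grip on the bar was steady at about 11 mm.
- **Bystanders:** the last scene picture shows everything else where it was.

**What went less smoothly**
- **Pan pushed back:** the first part of the lid swing pushed the pan back about 3 mm, because the tool's path pressed inward on the lid, up to about 10 N.
- **Correction:** at about 0.74 rad I lowered the lid under grip to about 0.34 rad, which drew the pan back to centre, then opened it again. The lid stayed gripped throughout and never dropped.
- **Small disagreement:** the side camera's separate estimates of the pan shift since the lid was gripped (0.9, 1.1 and 1.5 mm towards the robot) differed by up to about 0.6 mm.

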